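Clamp a plywood figure on the slotted craft board

TASK

Get the plywood gingerbread figure clamped for painting: slide it along the board until its head rests against the wooden stop bar, tip the blue hinged strap down onto it, and slide the upright T-bolt along its slot fully home into the strap's notch. Then turn the bolt clockwise until its head lies square across the slot, and swing the red lever nut clockwise until it is tight. Leave the other things on the table where they are.

Things in the scene. Friction and masses are not known exactly. Their poses are not given: they have to be found in the camera images.
- board: Fixed aluminium board 320 x 140 x 26 mm, a T-slot along its middle, open at both ends. Origin: centre of its underside, on the table; x along the slot from the bolt's end to the blue hinge, z up. Turned up to 26 degrees, hinge to the robot's left. Slot mouth 19.5 mm, lips 8 mm thick, channel below 36.8 mm wide, 12 mm high. Blue hinge blocks at x 107 to 137, y +-28 to 40, up to z 56 mm.
- figure_home (a point): Point on the board's top (z = 26 mm) at x = 35 mm, y = 0 in the board's frame: where the figure's origin lies when its head touches the stop bar, its x axis then along the board's x (10 mm to either side of the slot's middle does no harm). The pale wooden stop bar runs across the board, 12 x 90 x 10 mm high, its face to the figure at x = 83 mm in the board's frame.
- figure: Loose plywood gingerbread figure 12 mm thick, about 50 g, lying on the board over the slot. Origin: underside, middle; x towards its head, a disc of radius 18 mm about x = 30 mm. Two feet end flat at x = -44 mm, each 18 mm wide, centred at y = +-18 mm; arms reach y = +-42 mm at x = 6 mm. Starts feet towards the bolt, up to 8 degrees askew, 22 to 40 mm short of home.
- strap: Blue hinged strap, 8 mm thick, 50 mm wide. Origin: on the hinge line (board frame x = 120, z = 42 mm), mid-thickness; x points from free end to hinge, z is up when shut. Starts open, leaning 7 to 25 degrees back past upright, away from the bolt. Pushed from behind past upright it sinks by its own weight (about 2 s) to lie level on the figure, its underside 12 mm, its top 20 mm above the board.
- strap_tip (a point): Middle of the strap's free end, 171 mm from the hinge line, mid-thickness. The free end has a notch in its middle, 21 mm wide and 23 mm deep (notch floor 148 mm from the hinge line), between two prongs.
- tbolt: Loose upright T-bolt, 0.28 kg with nut, in the slot. Origin: on its axis, underside of its collar (radius 18, 5 mm high), which rests on the board. Shank 18 mm thick; head 36 x 18 x 8 mm in the channel, long side along body x. Starts near the board's -x end, head along the slot (within 9 degrees), free to slide or be lifted out; when home in the notch its origin is at board x = -37 mm.
- tab (a point): Centre of the yellow tab on top of the bolt, 61 mm above the bolt's origin. Tab 32 x 10 x 18 mm, its long side along the head's long side. The head turns clockwise seen from above (only about 40 degrees the other way) and stops against the channel walls just past square; square, it is held under the lips.
- clamp_nut (a joint): Turn of the red lever nut on the bolt, rad: 0 loose, grows clockwise from above, stops at 2.0; starts at 0 to 0.15 and stays where left. Lowers 3.5 mm per rad; its brass spring washer meets the strap at about 0.7 and clamps firmly from 1.5 on. The thread is stiffer (0.08 N m) than the loose bolt, so pushing the lever clockwise first turns the bolt until its head stops, then the nut.
- lever_ball (a point): Centre of the black ball (radius 9 mm) at the lever's end: 80 mm from the bolt's axis, 42 mm above the bolt's origin when loose. The lever is a round bar 11 mm thick, level, from a hub of radius 18 mm (31 to 46 mm above the bolt's origin). At joint value 0 it points 140 degrees clockwise from the bolt's x axis, so rearwards and to the board's -y side at the start.
- jar: Bystander: white jar, radius 25 mm, 80 mm high. Origin: centre of its underside.
- brush_cup: Bystander: blue cup of brushes, rim radius 36 mm, 95 mm high, brushes to 175 mm. Origin: centre of its underside.
- deer: Bystander: blue deer cut-out, about 100 x 95 x 8 mm, lying flat. Origin: underside, in the middle.
- crayon_case: Bystander: clear case of crayons, 110 x 160 x 29 mm. Origin: centre of its underside.
There are look-alikes about, which are no part of the job. What is shaped like the tbolt but green is not meant.

How it is judged:
By the outcome, as a careful person would: the job done as asked, in the order asked, and still so for the second after the job is handed in, with the robot touching nothing.
It also fails if it takes over 72 s, if anything falls off the work surface, if the arm or the gripper's body presses on something with over 40 N, if the wrist force passes 120 N, or if a joint passes its speed limit or range.

ROBOT

A 6-joint arm with a two-finger parallel gripper is mounted at the origin on the work surface. World frame = base frame: x ahead of the robot, y to its left, z up, the work surface at z = 0. Lengths are in m, angles in rad, forces in N, time in s.
With the tool pointing down it reaches from about 0.25 to 0.725 m from the base axis. Payload 4 kg.
Tool frame: the origin (TCP) lies midway between the tips of the shut fingers; the grasp point (between the pads) lies 19 mm behind it; z points along the fingers, y is the direction in which the jaws open and shut (so a half turn about z gives the same grasp; the last joint's range is limited). The gripper opens to 85 mm and grips with 20 to 120 N. Pads are 22 mm wide; open, the fingers measure 114 mm over their backs; the gripper's body (76 mm by 85 mm) begins 54 mm behind the grasp point. The pads swing forward as they close: fully open they stand 13 mm farther back than shut.
Start: joints at [-1.31, 0.241, 0.005, 1.335, 0, 1.571], TCP at [0.129, -0.483, 0.231] pointing down, gripper open.
Joint ranges: [-2.72, 2.72], [-1.05, 1.87], [-1.09, 1.28], [-1.99, 2.15], [-1.42, 1.44], [-3.14, 3.14]. Speed limits (rad/s): [2.79, 2.79, 3.14, 3.14, 3.14, 3.14].

INTERFACE

Orientations are given as a unit quaternion [x, y, z, w].
In Python, from workcell import monitor, cams, order gives the robot as it stands.
- The arm moves only by the tool send_rows, never from a script. Its argument "moves" is a list of rows, each a list of 4 numbers: the shift along the tool's x, y, z as a fraction of full scale, then the turn about the tool's z as a fraction of full scale. A call has 1 to 20 rows; each row shifts and turns the commanded pose from where the row before left it, along the tool's axes as they then stand; what a row does not reach is not made up. Full scale, the value 1, is 100 cm for a shift and 0.1 rad for a turn. A row lasts 1/10 s, in which the tool goes at most 50 mm and 8.59 degrees, less where a joint would pass 70% of its speed; a pose out of reach is approached as far as the arm can. A call with a number of a shift or a turn outside -1 to 1 is refused whole. A call with a gripper value outside its range is refused whole. "claw" is the gripper's target within -1 to 1 (fully open at 1, half-way at 0, shut at -1), set as the call begins (left out, the last holds). The fingers move at their own pace and stop on an object; the grip force is fixed at half the most. Time passes only in rows, so rows that do not move let the fingers close. It gives the time, the measured TCP pose, the force and the opening at its end, in the units of the state.
- monitor.get_obs(): the state, without advancing time (a new reading comes with each control period).
- cams.camera(name): name is "scene" or "top" or "wrist"; returns (picture, depth): 384x512x3 uint8, blue, green, red; 384x512 float32, m along the optical axis (not along the pixel's ray), 0 where there is no reading.
- cams.camera_info(name): a dict with "intrinsics" (3x3 intrinsics, pixels), "T" (4x4, takes a point from camera to world coordinates); the wrist camera has in their place "mount" (4x4, takes a point from camera to tool coordinates, whose origin is the TCP and whose axes are the flange's). Camera axes: x right, y up, looking along -z (the intrinsics and any distortion apply to the point x, -y, -z); pixel columns grow to the right and rows downward; lengths in m; the calibration is good to about 2 mm. A picture is of the moment at which its call begins: read the wrist's pose just before it. camera_info takes no time and is no camera call.
- order.job_done(): hands the job in, once; it reports no verdict.
The state is a dict: "clock": time; "joint_pos": joint angles; "joint_vel": joint speeds; "tau": joint torques, N m; "eef_pos": TCP position; "tool_rot": TCP orientation; "ft_force": force on the tool from outside, world axes, zero at the start; "ft_torque": the same for the moment, N m; "grip_width": finger opening in m.
Only numpy, scipy, OpenCV 4.12 (cv2) and the standard library are available. Lean on these libraries where they do the work, as an engineer would, in place of code of your own. Each camera call takes 0.05 s, during which the arm holds its last target.

## Working session

There is one attempt and no reset: what is moved stays moved. The work goes in short steps, Python scripts to look and compute and a tool call to move; the robot and the scene stay as the last step left them, time stands still between calls to the robot, and variables do not carry over. Pictures are saved under pics/ and viewed, and the job is handed in when it is done.

Besides the shell and the picture viewer there is one more tool, called after ">>>" by a JSON object that holds its "name" and its "arguments". send_rows: Moves the arm, as the interface text tells. Its arguments: {"type":"object","properties":{"moves":{"type":"array","items":{"type":"array","items":{"type":"number","minimum":-1,"maximum":1}}},"claw":{"type":"number"}},"required":["moves"]}

```bash
ls; mkdir -p pics; cat > h.py <<'E'
import numpy as np, cv2
from workcell import monitor, cams, order
def snap(n,f):
    o=monitor.get_obs(); im,d=cams.camera(n); cv2.imwrite('pics/%s.png'%f,im); 
    np.savez('pics/%s.npz'%f,im=im,d=d,p=o['eef_pos'],q=o['tool_rot']); return im,d
def crop(f,r0,r1,c0,c1,s,out):
    im=np.load('pics/%s.npz'%f)['im'][r0:r1,c0:c1]; im=cv2.resize(im,None,fx=s,fy=s,interpolation=cv2.INTER_CUBIC); cv2.imwrite('pics/%s.png'%out,im)
def TT(n,z):
    i=cams.camera_info(n)
    if 'T' in i: return np.array(i['intrinsics']),np.array(i['T'])
    from scipy.spatial.transform import Rotation as R
    T=np.eye(4);T[:3,:3]=R.from_quat(z['q']).as_matrix();T[:3,3]=z['p']
    return np.array(i['intrinsics']),T@np.array(i['mount'])
def pt(n,f,u,v,zplane=None):
    z=np.load('pics/%s.npz'%f); K,T=TT(n,z)
    ray=np.array([(u-K[0,2])/K[0,0],-(v-K[1,2])/K[1,1],-1])
    if zplane is None:
        d=z['d'][int(round(v)),int(round(u))]; return (T@np.r_[ray*d,1])[:3]
    r=T[:3,:3]@ray; return T[:3,3]+r*(zplane-T[2,3])/r[2]
E
python3 - <<'E'
from h import *
print(monitor.get_obs())
for n in('scene','top','wrist'):
    snap(n,n+'0'); print(n,cams.camera_info(n))
E
```

```text
pics
{'clock': 0.0, 'joint_pos': array([-1.31001144e+00,  2.41441024e-01,  3.70738106e-03,  1.33521918e+00,
        5.71563898e-06,  1.57082373e+00]), 'joint_vel': array([ 0.00042625,  0.00026077, -0.0007298 , -0.00017532, -0.00187115,
        0.00185445]), 'tau': array([ 6.16362158e-04, -3.72319508e+01,  2.52408135e+01,  1.72043924e-02,
       -1.50439078e-04,  4.82794476e-06]), 'eef_pos': array([ 0.12875389, -0.48246669,  0.23039255]), 'tool_rot': array([ 9.91512149e-01,  1.30009598e-01, -1.37378676e-04, -1.06946635e-03]), 'ft_force': array([0.39481595, 0.09548662, 0.49844502]), 'ft_torque': array([ 0.0111039 ,  0.03178752, -0.01407648]), 'grip_width': 0.08542377316530068}
scene {'intrinsics': array([[413.74234852,   0.        , 256.14397736],
       [  0.        , 413.74234852, 192.12240918],
       [  0.        ,   0.        ,   1.        ]]), 'T': array([[ 0.29855354, -0.82491583,  0.47997881,  1.15370018],
       [ 0.95433852,  0.25266784, -0.1593642 , -0.18221777],
       [ 0.01018684,  0.50564101,  0.86268383,  1.13997524],
       [ 0.        ,  0.        ,  0.        ,  1.  
[... 358 characters left out ...]
,
       [ 5.49626003e-03,  1.07565057e-01,  9.94182855e-01,
         1.63525111e+00],
       [ 0.00000000e+00,  0.00000000e+00,  0.00000000e+00,
         1.00000000e+00]])}
wrist {'intrinsics': array([[293.48764076,   0.        , 255.93387992],
       [  0.        , 293.48764076, 198.1162394 ],
       [  0.        ,   0.        ,   1.        ]]), 'mount': array([[ 5.73392711e-04,  9.44573713e-01,  3.28298908e-01,
         8.46092852e-02],
       [ 9.99999801e-01, -6.27802175e-04,  5.97407829e-05,
        -7.77502975e-04],
       [ 2.62536341e-04,  3.28298808e-01, -9.44573885e-01,
        -1.42528075e-01],
       [ 0.00000000e+00,  0.00000000e+00,  0.00000000e+00,
         1.00000000e+00]])}
```

View pics/scene0.png

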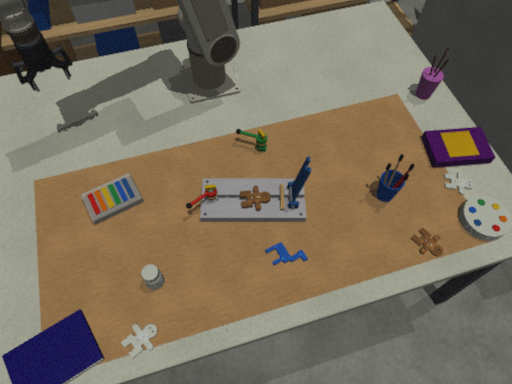

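View pics/top0.png

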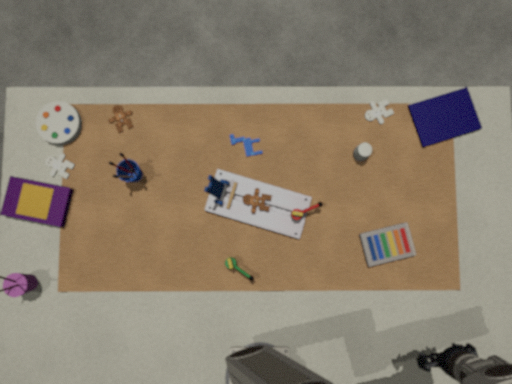

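```bash
python3 - <<'E'
from h import *
crop('top0',160,250,195,335,5.6,'t1'); crop('scene0',140,230,180,320,5.6,'s1')
E
```

```text
(no output)
```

View pics/t1.png

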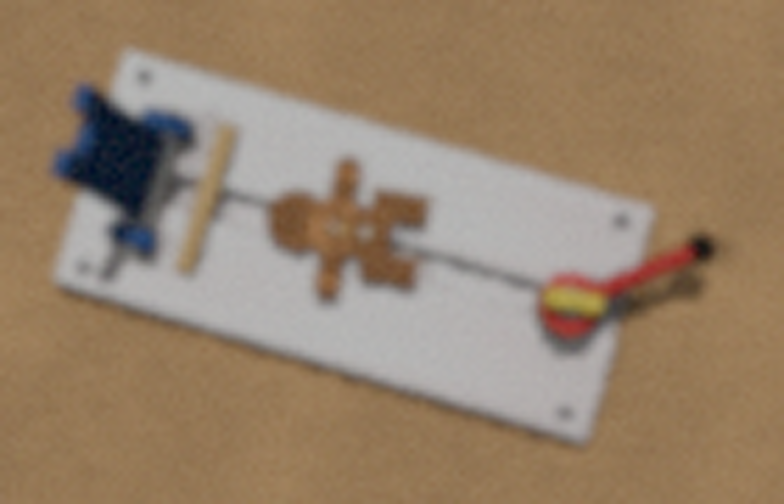

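View pics/s1.png

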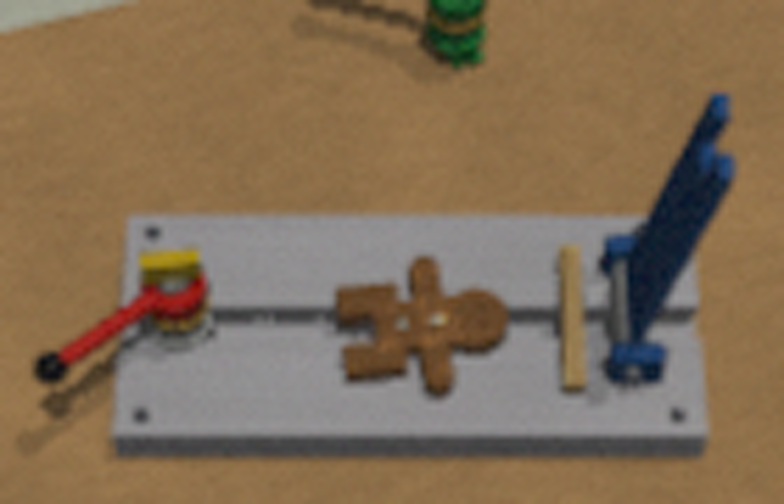

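The top view shows the red lever bolt at about px (297,214), which is the one meant. The green look-alike is at (233,265) and I leave it alone. The board runs from the hinge at left (+y) to the bolt at right. Next I measure.

```bash
python3 - <<'E'
from h import *
P=lambda u,v,z:pt('top','top0',195+u/5.6-.4,160+v/5.6-.4,z)
c=[P(*a,.026) for a in((128,48),(655,208),(588,440),(55,290))]
print(np.round(c,4)); 
for i in range(4): print(np.linalg.norm(c[i]-c[(i+1)%4]),np.degrees(np.arctan2(*(c[i]-c[(i+1)%4])[[1,0]])))
h=[P(*a,.026) for a in((144,77),(622,221),(565,413),(84,267))]
print('holes',np.mean(h,0),np.mean(c,0))
for i in range(4): print(np.linalg.norm(h[i]-h[(i+1)%4]),np.degrees(np.arctan2(*(h[i]-h[(i+1)%4])[[1,0]])))
o=np.mean(h,0); ex=(h[0]+h[3]-h[1]-h[2]);ex/=np.linalg.norm(ex);yaw=np.arctan2(ex[1],ex[0]);print('yaw',np.degrees(yaw))
R=np.array([[np.cos(yaw),-np.sin(yaw)],[np.sin(yaw),np.cos(yaw)]])
B=lambda p:(R.T@(p-o)[:2]).round(4)
for n,u,v,z in(('tab',576,300,.096),('ball',703,247,.068),('head',292,221,.038),('footL',425,212,.038),('footR',413,276,.038),('armtop',348,163,.038),('armbot',328,297,.038),('stopA',227,125,.036),('stopB',187,270,.036),('tabL',543,297,.096),('tabR',607,303,.096)): print(n,B(P(u,v,z)))
for z in(.2,.21):print('prongs',B(P(62,165,z)),B(P(85,98,z)))
for s,f,pts in (('scene','scene0',((180+719/5.6,140+100/5.6),(180+725/5.6,140+165/5.6))),):
  for u,v in pts: print(pt(s,f,u,v), B(pt(s,f,u,v)))
E
```

```text
[[ 0.6675  0.1352  0.026 ]
 [ 0.5723 -0.1702  0.026 ]
 [ 0.4388 -0.1296  0.026 ]
 [ 0.5266  0.1767  0.026 ]]
0.31986626404068663 72.6990422113562
0.13959372799662426 -16.931789212910218
0.3185927685605039 -106.00044255637124
0.1468390308237083 163.57896082189978
holes [0.55233255 0.00457188 0.026     ] [0.55129014 0.00301292 0.026     ]
0.2896985603233293 72.83537251044444
0.11580275350493323 -17.294490393190245
0.2895252401437021 -107.17795448022495
0.1157351468538013 162.79124152649877
yaw 72.82871100901643
tab [-0.1285 -0.0004]
ball [-0.1901 -0.0522]
head [ 0.0372 -0.0015]
footL [-0.0344 -0.0286]
footR [-0.0384  0.0086]
armtop [ 0.0162 -0.0429]
armbot [0.0047 0.0343]
stopA [ 0.0895 -0.0439]
stopB [0.0866 0.0428]
tabL [-0.1106  0.0033]
tabR [-0.1454 -0.0038]
prongs [0.1512 0.0183] [ 0.1503 -0.0184]
prongs [0.1498 0.0191] [ 0.149  -0.0174]
[0.57649449 0.15783208 0.21354017] [0.1536 0.0222]
[0.61292067 0.14689753 0.21362066] [ 0.1539 -0.0159]
```

```bash
cat >> h.py <<'E'
from scipy.spatial.transform import Rotation as Rn
O=np.array([.5523,.0046]); YAW=np.radians(72.83)
RB=np.array([[np.cos(YAW),-np.sin(YAW)],[np.sin(YAW),np.cos(YAW)]])
def w(b): return O+RB@np.array(b)
def bd(p): return RB.T@(np.array(p)[:2]-O)
def st():
    o=monitor.get_obs(); r=Rn.from_quat(o['tool_rot']).as_matrix(); y=np.degrees(np.arctan2(r[1,0],r[0,0]))
    print('t %.2f'%o['clock'],'tcp',o['eef_pos'].round(4),'board',bd(o['eef_pos']).round(4),'yaw-b %.2f'%(y-72.83),'F',o['ft_force'].round(1),'w %.4f'%o['grip_width'],'q',o['joint_pos'].round(2)); return o,y
def go(b,z,yawb):
    "turn first (units .1rad), then the shift in cm along new tool axes"
    o,y=st(); yt=np.radians(72.83+yawb); dt=-(yt-np.radians(y))
    X=np.array([np.cos(yt),np.sin(yt)]);Y=np.array([np.sin(yt),-np.cos(yt)])
    d=w(b)-o['eef_pos'][:2]; print('turn %.3f  shift x %.4f y %.4f z %.4f m'%(dt*10,d@X,d@Y,o['eef_pos'][2]-z))
E
python3 -c "
from h import *
go((-.062,-.007),.05,0)"
```

```text
t 0.15 tcp [ 0.1288 -0.4826  0.2306] board [-0.5905  0.2608] yaw-b -57.89 F [ 0.1 -0.3  0.2] w 0.0853 q [-1.31  0.24  0.    1.34  0.    1.57]
turn -10.103  shift x 0.5285 y 0.2678 z 0.1806 m
```

>>> {"name": "send_rows", "arguments": {"moves": [[0,0,0,-1],[0,0,0,-1],[0,0,0,-1],[0,0,0,-1],[0,0,0,-1],[0,0,0,-1],[0,0,0,-1],[0,0,0,-1],[0,0,0,-1],[0,0,0,-1],[0,0,0,-0.1]], "claw": -0.45}}

```text
clock: 1.25
eef_pos: [0.1289, -0.4828, 0.231]
tool_rot: [0.805, 0.594, 0.0, -0.0]
ft_force: [-0.0, 0.9, 0.3]
grip_width: 0.023
```

>>> {"name": "send_rows", "arguments": {"moves": [[0.035,0.018,0,0],[0.035,0.018,0,0],[0.035,0.018,0,0],[0.035,0.018,0,0],[0.035,0.018,0,0],[0.035,0.018,0,0],[0.035,0.018,0,0],[0.035,0.018,0,0],[0.035,0.018,0,0],[0.035,0.018,0,0],[0.035,0.018,0,0],[0.035,0.018,0,0],[0.035,0.018,0,0],[0.035,0.018,0,0],[0.038,0.016,0,0]]}}

```text
clock: 2.75
eef_pos: [0.5419, -0.0568, 0.2311]
tool_rot: [0.806, 0.593, -0.0, 0.0]
ft_force: [2.0, -1.0, -0.1]
grip_width: 0.0233
```

```bash
python3 -c "
from h import *
go((-.062,-.007),.05,0)
snap('wrist','w1')"
```

```text
t 2.75 tcp [ 0.5419 -0.0568  0.2311] board [-0.0617 -0.0082] yaw-b -0.16 F [ 2.  -1.  -0.1] w 0.0233 q [-0.1   0.33  0.13  1.37 -0.    1.77]
turn -0.027  shift x -0.0003 y -0.0012 z 0.1811 m
```

View pics/w1.png

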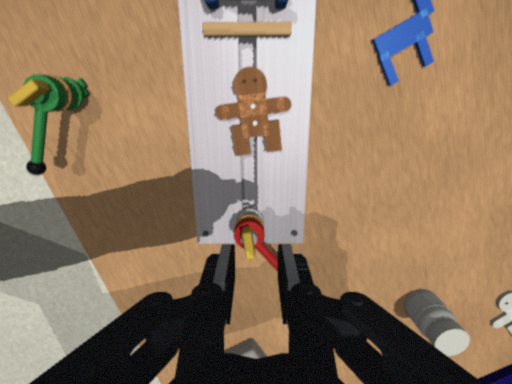

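```bash
python3 - <<'E'
from h import *
for n,u,v,z in(('Lcor',198,243,.026),('Rcor',303,243,.026),('barL',203,24,.036),('barR',291,24,.036),('barfaceL',203,35,.036),('barfaceR',291,35,.036),('holeL',206,234,.026),('holeR',293,233,.026),('slot',248,200,.026),('slot2',247,56,.026),('head',250,83,.038),('footL',242,155,.038),('footR',274,150,.038),('tabtop',249,250,.096),('edgeL',185,50,.026),('edgeR',312,50,.026),('edgeL',192,150,.026),('edgeR',307,150,.026)):
    print(n,bd(pt('wrist','w1',u,v,z)).round(4), 'depthz %.4f'%pt('wrist','w1',u,v)[2])
E
```

```text
Lcor [-0.1599  0.0693] depthz 0.0256
Rcor [-0.1602 -0.0698] depthz -0.0005
barL [0.0925 0.0454] depthz 0.0362
barR [ 0.0924 -0.0434] depthz 0.0263
barfaceL [0.0827 0.046 ] depthz 0.0365
barfaceR [ 0.0825 -0.0438] depthz 0.0265
holeL [-0.1468  0.0579] depthz 0.0275
holeR [-0.1456 -0.056 ] depthz 0.0277
slot [-0.0996  0.0024] depthz 0.0059
slot2 [0.0643 0.0016] depthz 0.0053
head [ 0.0369 -0.0016] depthz 0.0385
footL [-0.0404  0.0083] depthz 0.0379
footR [-0.0347 -0.0284] depthz 0.0375
tabtop [-1.314e-01 -1.000e-04] depthz 0.0964
edgeL [0.0703 0.0677] depthz 0.0253
edgeR [ 0.07   -0.0678] depthz 0.0252
edgeL [-0.0366  0.0681] depthz 0.0265
edgeR [-0.0369 -0.0683] depthz 0.0002
```

Board frame agrees in both cameras to about 1 mm. I now descend behind the feet and push.

>>> {"name": "send_rows", "arguments": {"moves": [[0,0,0.04,0],[0,0,0.04,0],[0,0,0.04,0],[0,0,0.04,0],[0,0,0.02,0],[0,0,0.017,0],[0,0,0,0],[0,0,0,0]]}}

```text
clock: 3.6
eef_pos: [0.5408, -0.058, 0.0343]
tool_rot: [0.805, 0.593, -0.0, -0.0]
ft_force: [0.6, -0.2, 0.5]
grip_width: 0.0233
```

```bash
python3 -c "
from h import *
go((-.02,-.005),.031,0)
snap('scene','s2');crop('s2',140,230,180,320,5.6,'s2c')"
```

```text
t 3.60 tcp [ 0.5408 -0.058   0.0343] board [-0.0632 -0.0075] yaw-b -0.08 F [ 0.6 -0.2  0.5] w 0.0233 q [-0.11  0.49 -0.18  0.9   0.    1.76]
turn -0.013  shift x 0.0432 y -0.0025 z 0.0033 m
```

View pics/s2c.png

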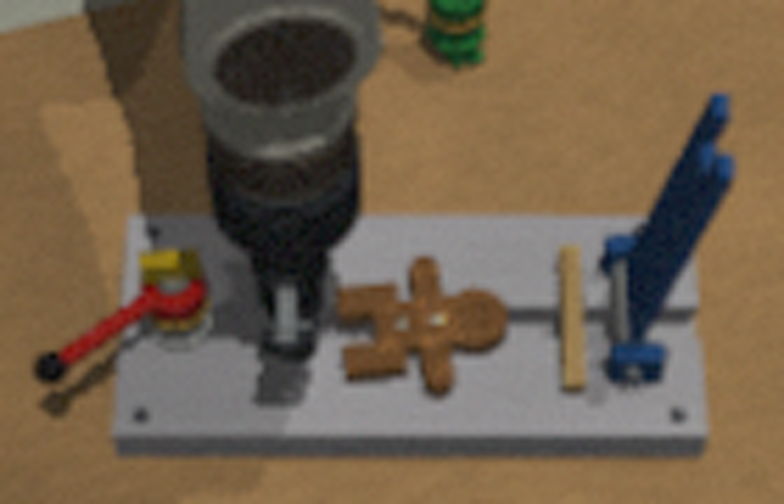

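>>> {"name": "send_rows", "arguments": {"moves": [[0,0,0.003,0],[0.005,0,0,0],[0.005,0,0,0],[0.005,0,0,0],[0.003,0,0,0],[0.003,0,0,0],[0.003,0,0,0],[0.003,0,0,0],[0.003,0,0,0],[0.003,0,0,0],[0.003,0,0,0],[0.003,0,0,0],[0,0,0,0],[0,0,0,0]]}}

```text
clock: 5.05
eef_pos: [0.5526, -0.0205, 0.0313]
tool_rot: [0.805, 0.594, 0.0, -0.0]
ft_force: [0.1, -0.3, -0.4]
grip_width: 0.0236
```

```bash
python3 -c "
from h import *
go((-.02,-.005),.031,0)
snap('wrist','w3')"
```

```text
t 5.05 tcp [ 0.5526 -0.0205  0.0313] board [-0.0239 -0.0077] yaw-b -0.01 F [ 0.1 -0.3 -0.4] w 0.0236 q [-0.04  0.51 -0.16  0.91  0.    1.83]
turn -0.001  shift x 0.0039 y -0.0027 z 0.0003 m
```

View pics/w3.png

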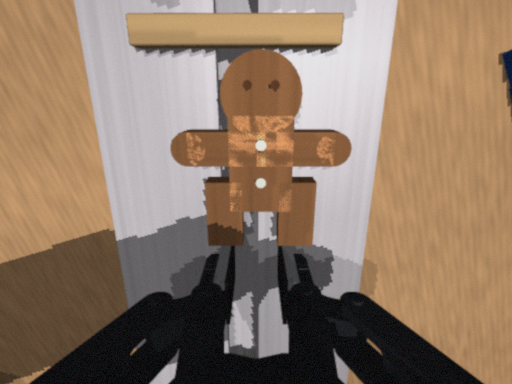

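```bash
python3 - <<'E'
from h import *
for n,u,v in(('b1',261,146),('b2',261,183),('armL',172,148),('armR',351,148),('headtop',261,51),('headL',220,92),('headR',302,92),('fL',207,244),('fR',314,244)):
    print(n,bd(pt('wrist','w3',u,v,.038)).round(4))
E
```

```text
b1 [ 0.0398 -0.0094]
b2 [ 0.022  -0.0095]
armL [0.0388 0.0318]
armR [ 0.0389 -0.051 ]
headtop [ 0.0793 -0.0091]
headL [0.0632 0.0086]
headR [ 0.0632 -0.0271]
fL [-0.0109  0.0183]
fR [-0.0109 -0.0372]
```

The figure is straight but 9 mm off the slot middle, which is too close to the limit. I'll take it by the feet, centre it and seat it.

>>> {"name": "send_rows", "arguments": {"moves": [[-0.003,0,0,0],[0,0,-0.03,0],[0.01,0.002,-0.015,0],[0.021,0,0,0],[0,0,0,0],[0,0,0,0],[0,0,0.025,0],[0,0,0.02,0],[0,0,0.005,0],[0,0,0,0]], "claw": 0.76}}

```text
clock: 6.1
eef_pos: [0.5612, 0.0049, 0.0251]
tool_rot: [0.805, 0.593, -0.001, -0.001]
ft_force: [0.1, -0.3, -0.1]
grip_width: 0.0752
```

```bash
python3 -c "
from h import *
go((.004,-.0093),.026,0)
snap('wrist','w4')"
```

```text
t 6.10 tcp [0.5612 0.0049 0.0251] board [ 0.0029 -0.0085] yaw-b -0.06 F [ 0.1 -0.3 -0.1] w 0.0752 q [ 0.01  0.53 -0.14  0.91 -0.    1.88]
turn -0.011  shift x 0.0011 y 0.0008 z -0.0009 m
```

View pics/w4.png

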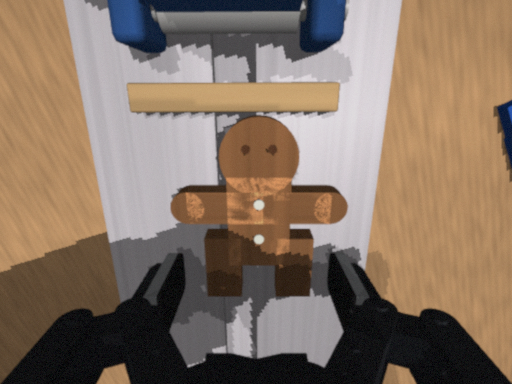

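>>> {"name": "send_rows", "arguments": {"moves": [[0,0,0,0],[0,0,0,0],[0,0,0,0],[0,0,0,0],[0,0,0,0],[0,-0.002,0,0],[0,-0.002,0,0],[0,-0.002,0,0],[0,-0.002,0,0],[0,0,0,0],[0.001,0,0,0],[0.001,0,0,0],[0,0,0,0]], "claw": -0.5}}

```text
clock: 7.45
eef_pos: [0.5571, 0.0088, 0.0279]
tool_rot: [0.805, 0.593, 0.001, 0.002]
ft_force: [0.4, -3.7, 8.5]
grip_width: 0.0519
```

```bash
python3 -c "
from h import *
st()
snap('wrist','w5')"
```

```text
t 7.45 tcp [0.5571 0.0088 0.0279] board [ 0.0055 -0.0034] yaw-b -0.05 F [ 0.4 -3.7  8.5] w 0.0519 q [ 0.02  0.52 -0.15  0.9  -0.    1.89]
```

View pics/w5.png

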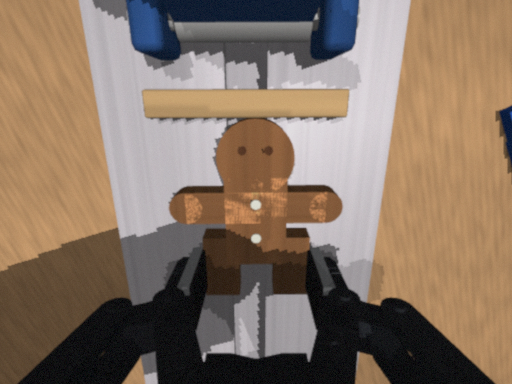

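>>> {"name": "send_rows", "arguments": {"moves": [[0,0,-0.004,0],[0,-0.001,0,0],[0,0,0,0],[0.002,0,0,0],[0.002,0,0,0],[0,0,0,0],[0,0,0,0]]}}

```text
clock: 8.2
eef_pos: [0.5539, 0.0102, 0.0296]
tool_rot: [0.806, 0.592, -0.004, 0.002]
ft_force: [-2.8, -11.0, 1.6]
grip_width: 0.0517
```

```bash
python3 -c "
from h import *
st()
snap('wrist','w6')
crop('w6',80,310,100,400,2.6,'w6c')"
```

```text
t 8.20 tcp [0.5539 0.0102 0.0296] board [0.0058 0.0002] yaw-b -0.17 F [ -2.8 -11.    1.6] w 0.0517 q [ 0.02  0.52 -0.15  0.91 -0.01  1.9 ]
```

View pics/w6c.png

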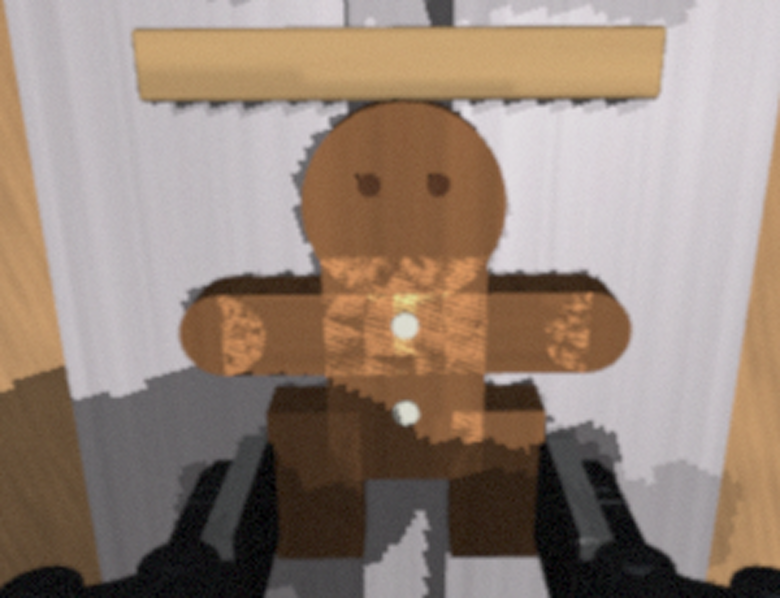

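>>> {"name": "send_rows", "arguments": {"moves": [[0,0,0,0],[0,0,0,0],[0,0,0,0],[0,0,-0.015,0],[0,0,-0.04,0],[0,0,-0.04,0],[0,0,-0.04,0],[0,0,-0.04,0],[0,0,-0.04,0],[0,0,0,0]], "claw": 0.76}}

```text
clock: 9.25
eef_pos: [0.5592, 0.0147, 0.2521]
tool_rot: [0.805, 0.594, 0.005, 0.003]
ft_force: [-0.4, -0.1, 0.3]
grip_width: 0.0751
```

```bash
python3 -c "
from h import *
go((.2,0),.165,0)
snap('wrist','w7')"
```

```text
t 9.25 tcp [0.5592 0.0147 0.2521] board [ 0.0117 -0.0036] yaw-b 0.03 F [-0.4 -0.1  0.3] w 0.0751 q [0.03 0.34 0.2  1.41 0.   1.9 ]
turn 0.006  shift x 0.1883 y -0.0036 z 0.0871 m
```

View pics/w7.png

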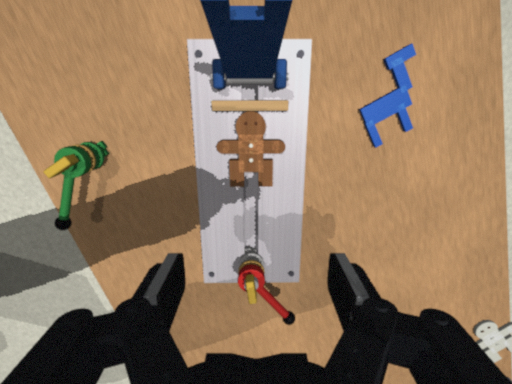

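>>> {"name": "send_rows", "arguments": {"moves": [[0.03,-0.003,0,0],[0.04,0,0,0],[0.04,0,0,0],[0.04,0,0,0],[0.04,0,0,0],[0.004,0,0,0],[0,0,0.03,0],[0,0,0.035,0],[0,0,0.02,0],[0,0,0,0]], "claw": -1}}

```text
clock: 10.3
eef_pos: [0.6068, 0.1988, 0.1547]
tool_rot: [0.805, 0.593, -0.005, -0.002]
ft_force: [-0.2, -0.1, 0.0]
grip_width: 0.0002
```

```bash
python3 -c "
from h import *
go((.16,0),.165,0)
snap('scene','s8')
crop('s8',120,230,180,340,4.8,'s8c')"
```

```text
t 10.30 tcp [0.6068 0.1988 0.1547] board [0.2016 0.0053] yaw-b -0.02 F [-0.2 -0.1  0. ] w 0.0002 q [ 0.32  0.56  0.29  1.31 -0.    2.19]
turn -0.004  shift x -0.0416 y 0.0053 z -0.0103 m
```

View pics/s8c.png

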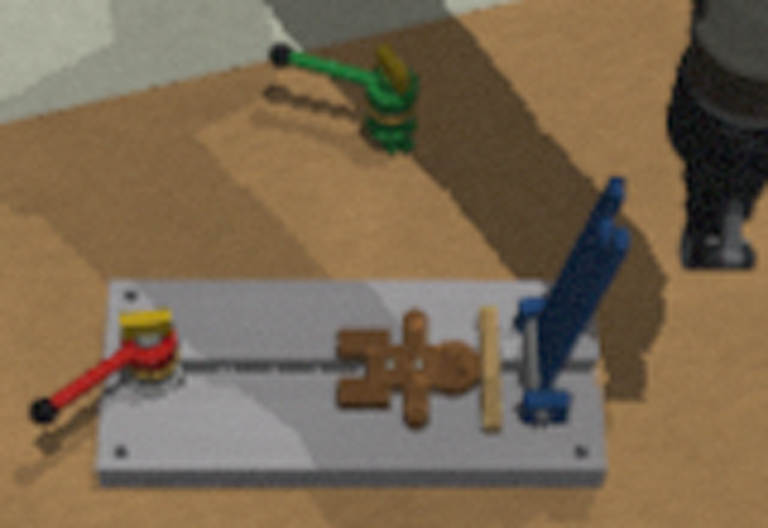

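>>> {"name": "send_rows", "arguments": {"moves": [[0,0.004,-0.008,0],[-0.015,0,0,0],[-0.015,0,0,0],[-0.006,0,0,0],[-0.006,0,0,0],[-0.006,0,0,0],[-0.006,0,0,0],[-0.006,0,0,0],[-0.006,0,0,0],[-0.006,0,0,0],[-0.006,0,0,0],[-0.006,0,0,0],[-0.006,0,0,0],[-0.006,0,0,0],[-0.006,0,0,0],[0,0,0,0]]}}

```text
clock: 11.95
eef_pos: [0.5834, 0.1005, 0.1678]
tool_rot: [0.805, 0.593, -0.001, -0.0]
ft_force: [-0.8, 0.3, -0.2]
grip_width: -0.0001
```

```bash
python3 -c "
from h import *
st()
snap('scene','s9')
crop('s9',120,230,180,340,4.8,'s9c')"
```

```text
t 11.95 tcp [0.5834 0.1005 0.1678] board [ 0.1008 -0.0014] yaw-b -0.08 F [-0.8  0.3 -0.2] w -0.0001 q [ 0.17  0.46  0.15  1.26 -0.    2.04]
```

View pics/s9c.png

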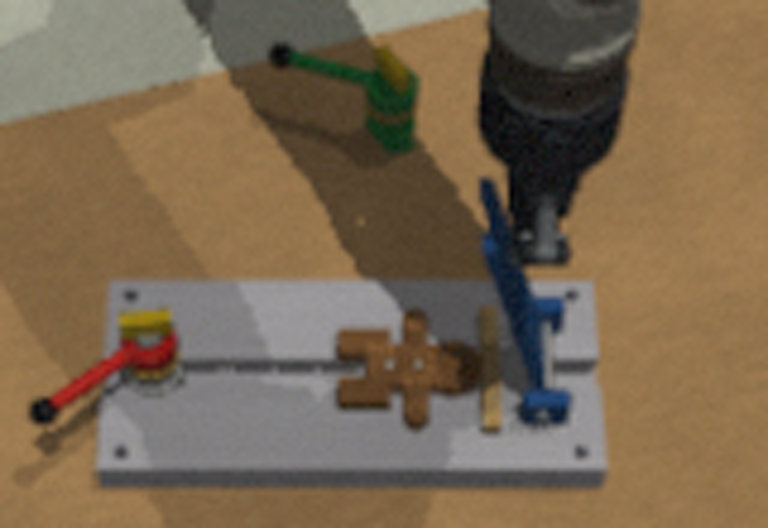

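>>> {"name": "send_rows", "arguments": {"moves": [[0,0,-0.04,0],[0,0,-0.04,0],[-0.04,0,0,0],[-0.04,0,0,0],[-0.04,0,0,0],[-0.04,0,0,0],[-0.04,0,0,0],[-0.03,0,0,0],[0,0,0,0],[0,0,0,0]], "claw": 0}}

```text
clock: 13.0
eef_pos: [0.516, -0.1186, 0.2483]
tool_rot: [0.805, 0.593, 0.0, -0.0]
ft_force: [0.7, 1.2, -0.8]
grip_width: 0.0425
```

```bash
python3 -c "
from h import *
st()
snap('wrist','w10')"
```

```text
t 13.00 tcp [ 0.516  -0.1186  0.2483] board [-0.1284 -0.0017] yaw-b -0.11 F [ 0.7  1.2 -0.8] w 0.0425 q [-0.23  0.29  0.12  1.4   0.    1.65]
```

View pics/w10.png

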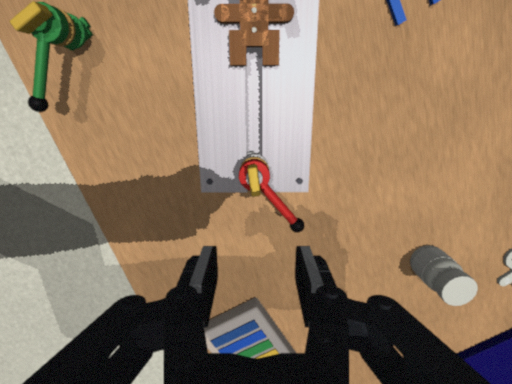

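```bash
python3 -c "
from h import *
crop('w10',140,240,220,320,6,'w10c')"
```

```text
(no output)
```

View pics/w10c.png

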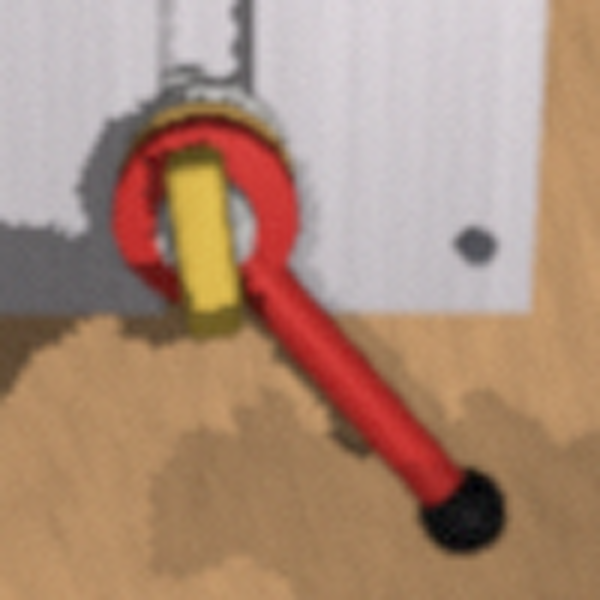

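```bash
python3 -c "
from h import *
P=lambda u,v,z:bd(pt('wrist','w10',220+u/6-.4,140+v/6-.4,z))
a=P(197,165,.096);b=P(215,310,.096);c=P(206,238,.096);d=P(462,510,.068);print(a,b,c,d,np.degrees(np.arctan2(*(a-b)[::-1])),np.linalg.norm(a-b),np.linalg.norm(c-d),np.degrees(np.arctan2(*(d-c)[::-1])))
print(pt('wrist','w10',220+206/6,140+238/6))
a=np.degrees(np.arctan2(*(a-b)[::-1]))
go(c,.076,a)"
```

```text
[-0.11172436  0.00244778] [-0.13776399 -0.00058258] [-0.12465193  0.0009541 ] [-0.18890817 -0.04995034] 6.6379297829034325 0.026215369482610818 0.08197638003376598 -141.61337989850213
[ 0.51495342 -0.11446533  0.09707732]
t 13.05 tcp [ 0.5162 -0.1178  0.2483] board [-0.1276 -0.0017] yaw-b -0.02 F [ 0.4 -0.2  0.1] w 0.0428 q [-0.22  0.29  0.12  1.4   0.    1.65]
turn -1.162  shift x 0.0033 y -0.0023 z 0.1723 m
```

>>> {"name": "send_rows", "arguments": {"moves": [[0,0,0,-1],[0.002,-0.002,0,-0.2],[0,0,0.04,0],[0,0,0.04,0],[0,0,0.04,0],[0,0,0.03,0],[0,0,0.02,0],[0,0,0,0]]}}

```text
clock: 13.85
eef_pos: [0.5119, -0.114, 0.0751]
tool_rot: [0.768, 0.641, -0.002, -0.003]
ft_force: [-1.1, 0.6, -0.2]
grip_width: 0.0428
```

```bash
python3 -c "
from h import *
go((-.126,.001),.076,6.6)
snap('wrist','w11');snap('scene','s11')
crop('s11',120,230,180,340,4.8,'s11c')"
```

```text
t 13.85 tcp [ 0.5119 -0.114   0.0751] board [-0.1252  0.0036] yaw-b 6.90 F [-1.1  0.6 -0.2] w 0.0428 q [-0.22  0.41 -0.18  0.98  0.    1.53]
turn 0.053  shift x -0.0011 y 0.0024 z -0.0009 m
```

View pics/w11.png

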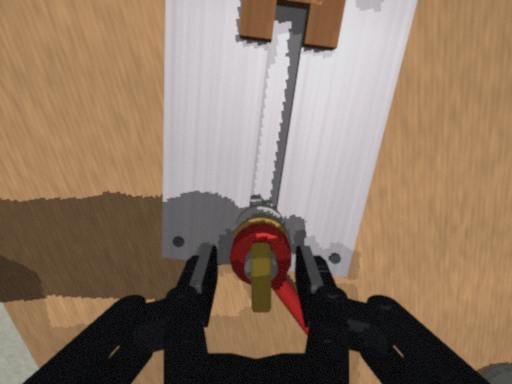

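View pics/s11c.png

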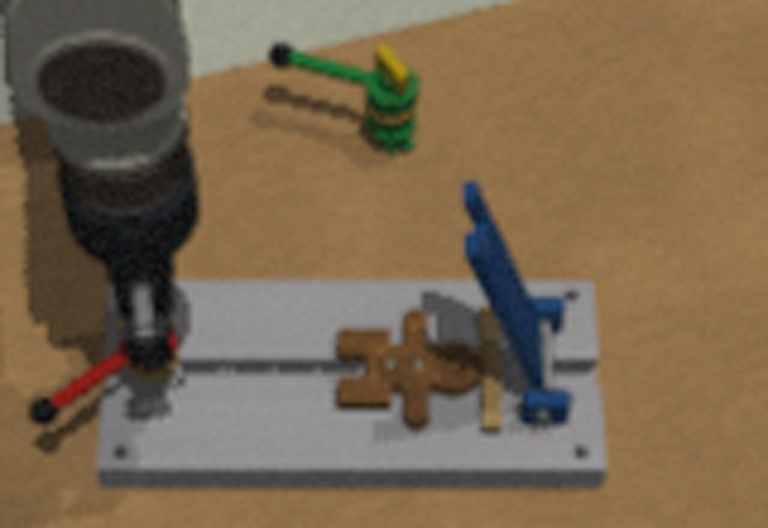

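>>> {"name": "send_rows", "arguments": {"moves": [[-0.001,0.002,-0.001,0],[0,0,0,0],[0,0,0,0],[0,0,0,0],[0,0,0,0],[0,0,0,0],[0,0,0,0],[0,0,0,0],[0,0,0,0],[0,0,0,0]], "claw": -1}}

```text
clock: 14.95
eef_pos: [0.5166, -0.1172, 0.0811]
tool_rot: [0.768, 0.641, 0.001, 0.001]
ft_force: [-2.1, 1.7, 6.1]
grip_width: 0.0088
```

```bash
python3 -c "
from h import *
go((-.037,0),.076,6.6)
snap('wrist','w12');snap('scene','s12')
crop('s12',120,230,180,340,4.8,'s12c')"
```

```text
t 14.95 tcp [ 0.5166 -0.1172  0.0811] board [-0.1269 -0.0019] yaw-b 6.84 F [-2.1  1.7  6.1] w 0.0088 q [-0.22  0.41 -0.17  0.99  0.    1.53]
turn 0.042  shift x 0.0895 y 0.0085 z 0.0051 m
```

View pics/s12c.png

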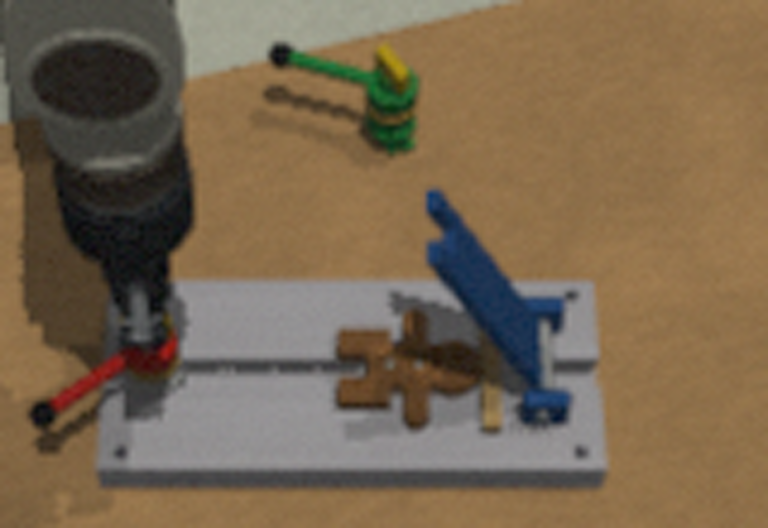

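View pics/w12.png

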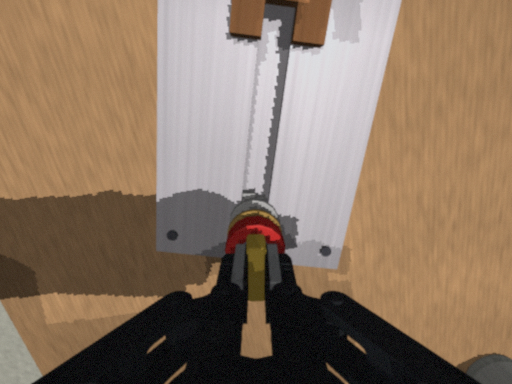

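>>> {"name": "send_rows", "arguments": {"moves": [[0,0,-0.004,0],[0,0,0,0],[0.005,0.0006,0,0],[0.005,0.0006,0,0],[0.005,0.0006,0,0],[0.005,0.0006,0,0],[0.005,0.0006,0,0],[0,0,0,0],[0,0,0,0],[0,0,0,0],[0,0,0,0],[0,0,0,0]]}}

```text
clock: 16.25
eef_pos: [0.5236, -0.0925, 0.083]
tool_rot: [0.768, 0.641, 0.0, -0.001]
ft_force: [0.5, 1.0, -12.2]
grip_width: 0.0079
```

```bash
python3 -c "
from h import *
go((-.037,0),.08,6.6)
snap('wrist','w13');snap('scene','s13')
crop('s13',120,230,180,340,4.8,'s13c')"
```

```text
t 16.25 tcp [ 0.5236 -0.0925  0.083 ] board [-0.1012 -0.0012] yaw-b 6.87 F [  0.5   1.  -12.2] w 0.0079 q [-0.18  0.41 -0.16  1.    0.    1.57]
turn 0.048  shift x 0.0639 y 0.0062 z 0.0030 m
```

View pics/s13c.png

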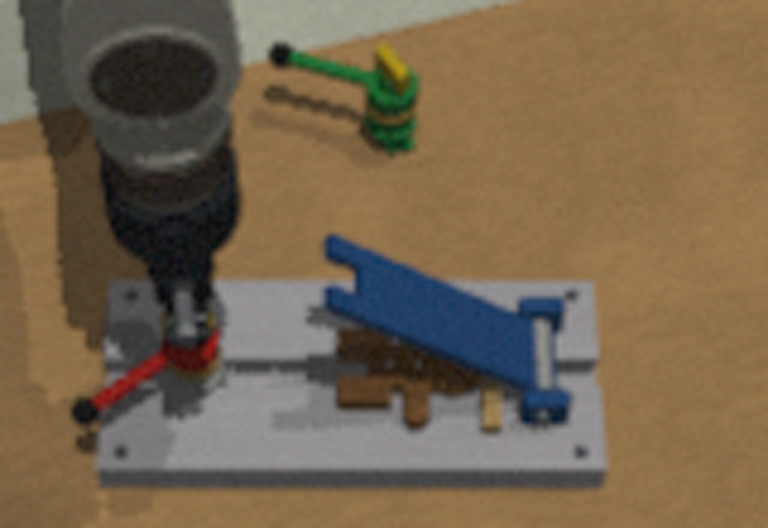

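View pics/w13.png

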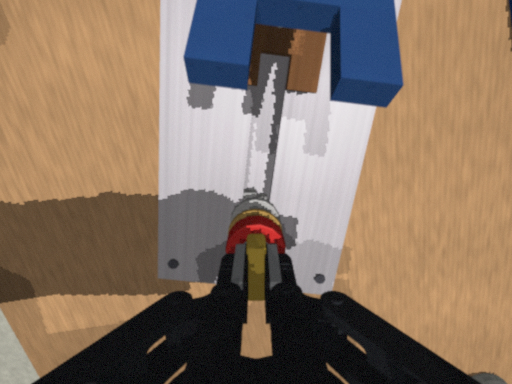

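>>> {"name": "send_rows", "arguments": {"moves": [[0,0,0.002,0],[0,0,0.002,0],[0,0,0,0],[0,0,0,0]]}}

```text
clock: 16.75
eef_pos: [0.5239, -0.093, 0.0812]
tool_rot: [0.768, 0.641, 0.001, 0.001]
ft_force: [-4.3, 2.6, 3.5]
grip_width: 0.0084
```

```bash
python3 -c "
from h import *
go((-.037,0),.08,6.6)"
```

```text
t 16.75 tcp [ 0.5239 -0.093   0.0812] board [-0.1017 -0.0017] yaw-b 6.87 F [-4.3  2.6  3.5] w 0.0084 q [-0.18  0.41 -0.16  0.99  0.    1.57]
turn 0.046  shift x 0.0644 y 0.0057 z 0.0012 m
```

>>> {"name": "send_rows", "arguments": {"moves": [[0.005,0.0,0,0],[0.005,0.0006,0,0],[0.004,0.0005,0,0],[0,0,0,0],[0,0,0,0],[0,0,0,0],[0,0,0,0],[0,0,0,0]]}}

```text
clock: 17.55
eef_pos: [0.5272, -0.0817, 0.0812]
tool_rot: [0.768, 0.64, -0.001, 0.002]
ft_force: [-5.9, -2.6, 4.0]
grip_width: 0.0082
```

```bash
python3 -c "
from h import *
go((-.037,0),.08,6.6)
snap('wrist','w14');snap('scene','s14')
crop('s14',120,230,180,340,4.8,'s14c')"
```

```text
t 17.55 tcp [ 0.5272 -0.0817  0.0812] board [-0.0899 -0.0015] yaw-b 6.77 F [-5.9 -2.6  4. ] w 0.0082 q [-0.15  0.42 -0.16  1.   -0.    1.6 ]
turn 0.029  shift x 0.0527 y 0.0046 z 0.0012 m
```

View pics/s14c.png

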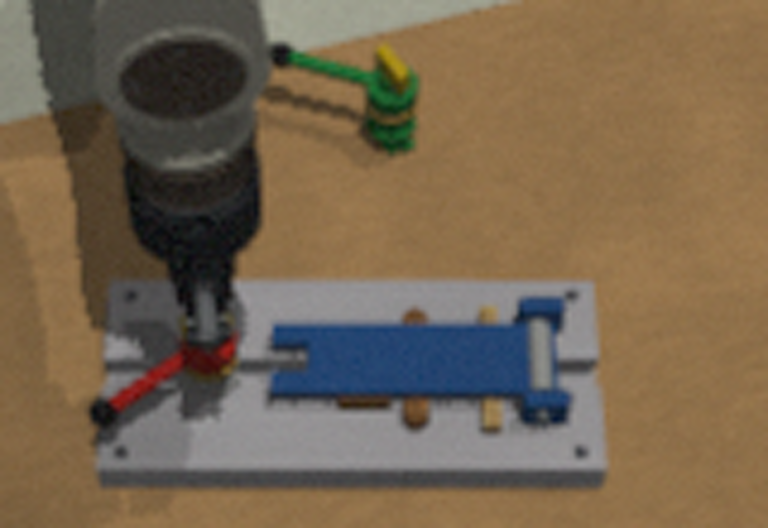

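View pics/w14.png

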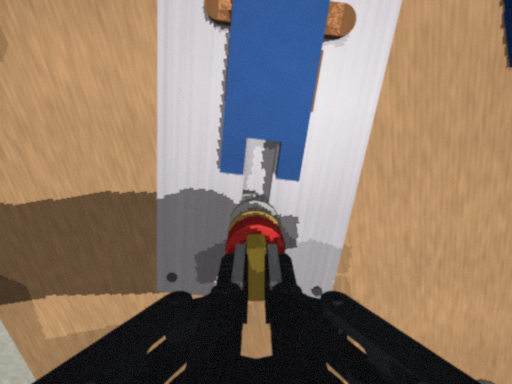

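>>> {"name": "send_rows", "arguments": {"moves": [[0.005,0.0,0,0],[0.005,0.0006,0,0],[0.005,0.0006,0,0],[0.005,0.0006,0,0],[0.005,0.0006,0,0],[0.005,0.0006,0,0],[0.005,0.0006,0,0],[0.005,0.0006,0,0],[0.005,0.0006,0,0],[0,0,0,0],[0,0,0,0]]}}

```text
clock: 18.75
eef_pos: [0.5405, -0.0377, 0.0811]
tool_rot: [0.768, 0.64, -0.001, 0.002]
ft_force: [-4.2, -2.0, 4.1]
grip_width: 0.0082
```

```bash
python3 -c "
from h import *
go((-.037,0),.08,6.6)
snap('wrist','w15')"
```

```text
t 18.75 tcp [ 0.5405 -0.0377  0.0811] board [-0.0439 -0.0012] yaw-b 6.80 F [-4.2 -2.   4.1] w 0.0082 q [-0.07  0.43 -0.13  1.   -0.    1.68]
turn 0.035  shift x 0.0070 y -0.0004 z 0.0011 m
```

View pics/w15.png

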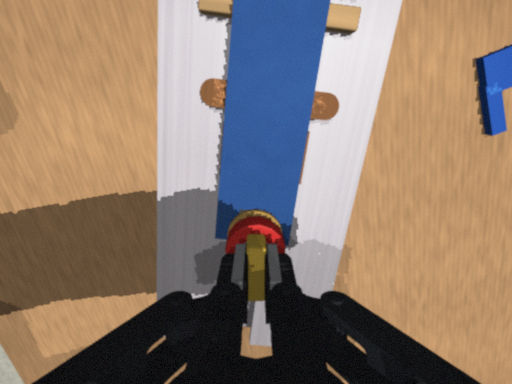

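Sliding in freely; push gently to the notch floor.

>>> {"name": "send_rows", "arguments": {"moves": [[0.003,0.0003,0,0],[0.002,0.0002,0,0],[0.002,0.0002,0,0],[0.002,0.0002,0,0],[0.001,0.0001,0,0],[0,0,0,0],[0,0,0,0]]}}

```text
clock: 19.5
eef_pos: [0.5427, -0.0302, 0.0811]
tool_rot: [0.769, 0.64, -0.002, 0.003]
ft_force: [-5.7, -7.4, 4.4]
grip_width: 0.0083
```

```bash
python3 -c "
from h import *
go((-.037,0),.08,6.6)"
```

```text
t 19.50 tcp [ 0.5427 -0.0302  0.0811] board [-0.0361 -0.0011] yaw-b 6.71 F [-5.7 -7.4  4.4] w 0.0083 q [-0.05  0.43 -0.13  1.01 -0.01  1.7 ]
turn 0.020  shift x -0.0008 y -0.0012 z 0.0011 m
```

>>> {"name": "send_rows", "arguments": {"moves": [[0.002,0.0002,0,0],[0.001,0,0,0],[0,0,0,0],[0,0,0,0]]}}

```text
clock: 19.9
eef_pos: [0.5429, -0.0295, 0.0812]
tool_rot: [0.769, 0.639, -0.004, 0.005]
ft_force: [-7.0, -13.6, 5.2]
grip_width: 0.0086
```

```bash
python3 -c "
from h import *
go((-.037,0),.08,-83)
snap('wrist','w16');snap('scene','s16')
crop('s16',120,230,180,340,4.8,'s16c')"
```

```text
t 19.90 tcp [ 0.5429 -0.0295  0.0812] board [-0.0353 -0.001 ] yaw-b 6.63 F [ -7.  -13.6   5.2] w 0.0086 q [-0.05  0.44 -0.13  1.01 -0.01  1.71]
turn 15.644  shift x -0.0012 y 0.0015 z 0.0012 m
```

View pics/s16c.png

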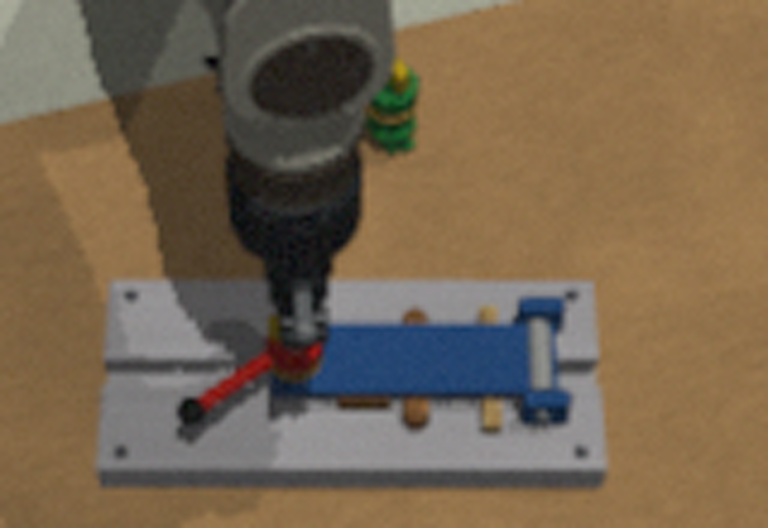

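View pics/w16.png

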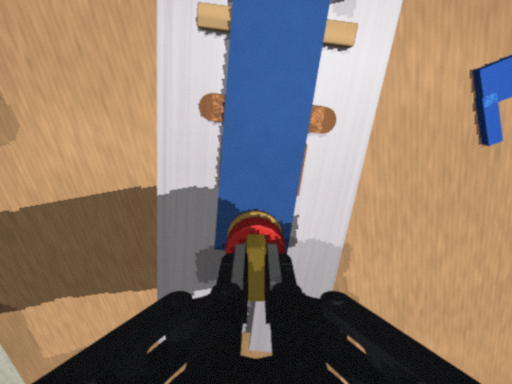

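>>> {"name": "send_rows", "arguments": {"moves": [[-0.001,0.0002,0,1],[0,0.0002,0,1],[0,0.0002,0,1],[0,0.0002,0,1],[0,0.0002,0,1],[0,0.0002,0,1],[0,0.0002,0,1],[0,0.0002,0,1],[0,0.0002,0,1],[0,0.0002,0,1],[0,0,0,0]]}}

```text
clock: 21.1
eef_pos: [0.5419, -0.0305, 0.081]
tool_rot: [0.981, 0.192, -0.003, 0.005]
ft_force: [-12.2, -9.8, 10.6]
grip_width: 0.0084
```

```bash
python3 -c "
from h import *
o,_=st();print(o['ft_torque'])"
```

```text
t 21.10 tcp [ 0.5419 -0.0305  0.081 ] board [-0.0366 -0.0004] yaw-b -50.71 F [-12.2  -9.8  10.6] w 0.0084 q [-0.05  0.44 -0.12  1.01 -0.01  2.71]
[-2.54596428  3.00117738  0.10079453]
```

>>> {"name": "send_rows", "arguments": {"moves": [[0,0,0,0],[0,0,0,0],[0,0,0,0],[0,0,-0.03,0],[0,0,-0.04,0],[0,0,-0.04,-1],[0,0,-0.04,-1],[0,0,-0.02,-1],[0,0,0,-1],[0,0,0,-1],[0,0,0,-1],[0,0,0,-1],[0,0,0,-1],[0,0,0,-1],[0,0,0,-1],[0,0,0,-1],[0,0,0,-1],[0,0,0,-1],[0,0,0,-1],[0,0,0,-1]], "claw": -0.3}}

```text
clock: 23.1
eef_pos: [0.5457, -0.0254, 0.2497]
tool_rot: [0.583, 0.812, 0.0, 0.001]
ft_force: [0.3, 0.9, -0.2]
grip_width: 0.0298
```

>>> {"name": "send_rows", "arguments": {"moves": [[0,0,0,-1],[0,0,0,-1],[0,0,0,-1],[0,0,0,-1],[0,0,0,-1],[0,0,0,-1],[0,0,0,-1],[0,0,0,-1],[0,0,0,-1],[0,0,0,-1],[0,0,0,-1],[0,0,0,-1],[0,0,0,-1],[0,0,0,-1],[0,0,0,-1],[0,0,0,-1],[0,0,0,-1],[0,0,0,-1],[0,0,0,-1]]}}

```text
clock: 25.0
eef_pos: [0.5458, -0.0254, 0.2497]
tool_rot: [-0.321, 0.947, -0.0, 0.001]
ft_force: [0.8, 0.0, 0.7]
grip_width: 0.0302
```

```bash
python3 -c "
from h import *
st()
snap('wrist','w17');snap('top','t17');crop('t17',160,250,235,335,7,'t17c')"
```

```text
t 25.00 tcp [ 0.5458 -0.0254  0.2497] board [-0.0306 -0.0026] yaw-b -215.36 F [0.8 0.  0.7] w 0.0302 q [-0.05  0.33  0.17  1.41 -0.   -0.7 ]
```

View pics/w17.png

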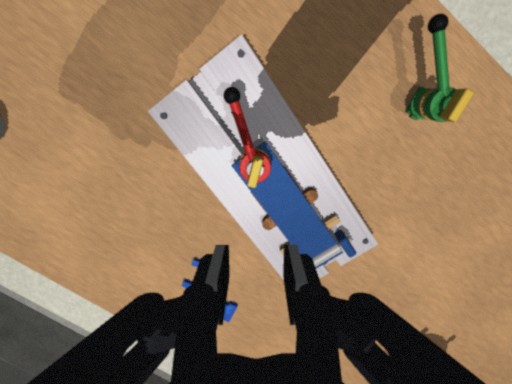

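View pics/t17c.png

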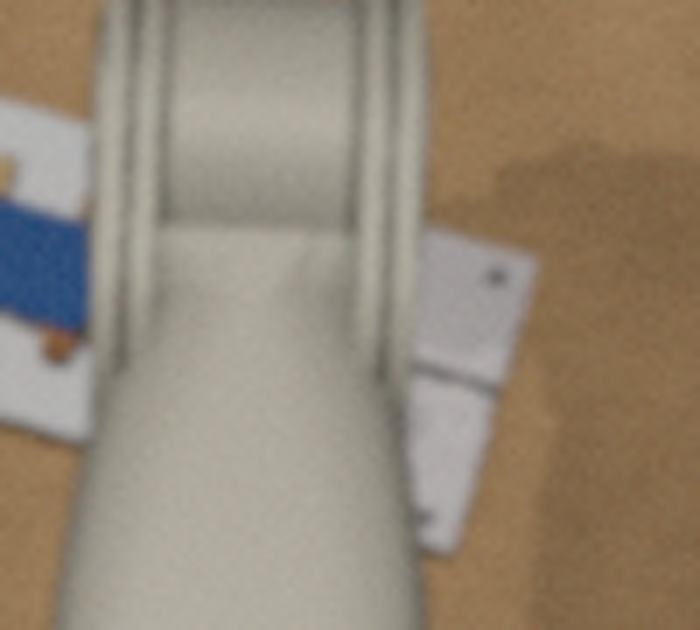

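```bash
python3 -c "
from h import *
P=lambda u,v,z:bd(pt('wrist','w17',u,v,z))
d=P(233,95,.068);c=P(255.5,173,.096);h=P(255,166,.072);a=P(260,160,.096);b=P(251.5,186,.096)
print('ball',d,'tab',c,'hub',h)
for x in(c,h):print(np.linalg.norm(d-x),np.degrees(np.arctan2(*(d-x)[::-1])))
print('tab yaw',np.degrees(np.arctan2(*(b-a)[::-1])),np.linalg.norm(a-b))
print(pt('wrist','w17',233,95),pt('wrist','w17',255,173))
crop('w17',70,220,190,330,5,'w17c')
"
```

```text
ball [-0.11366932  0.02781654] tab [-0.03774425  0.00278512] hub [-0.03960822  0.0033481 ]
0.07994491176807451 161.75335036000294
0.07799840791548952 161.71738873854395
tab yaw -52.96797198482793 0.029145968761274486
[ 0.49174296 -0.09522555  0.07743755] [ 0.53912141 -0.03082319  0.0945065 ]
```

View pics/w17c.png

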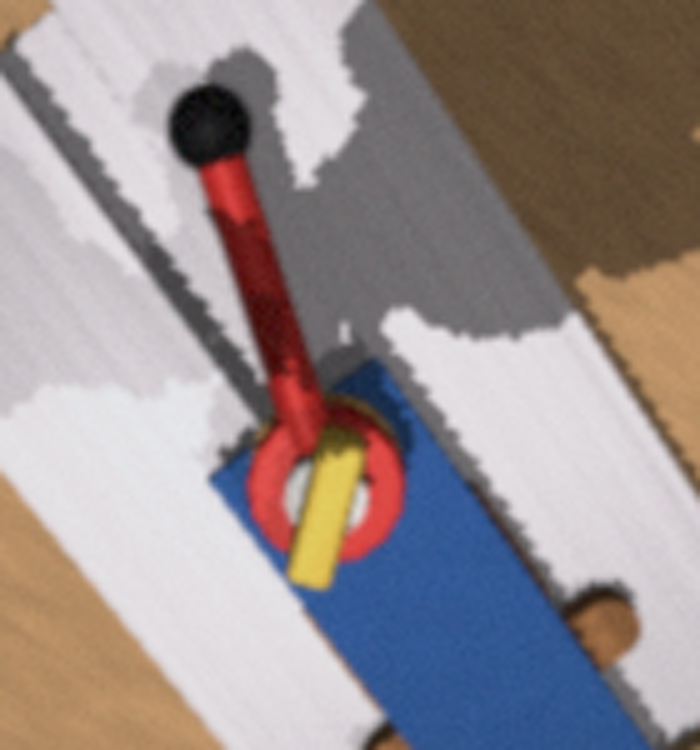

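```bash
python3 -c "
from h import *
go((-.0916,.0189),.053,161.7-360)
"
```

```text
t 25.10 tcp [ 0.5456 -0.0254  0.2497] board [-0.0306 -0.0025] yaw-b -215.61 F [ 0.6 -0.4  0.1] w 0.0300 q [-0.05  0.33  0.17  1.41 -0.   -0.7 ]
turn -3.021  shift x 0.0646 y 0.0012 z 0.1967 m
```

>>> {"name": "send_rows", "arguments": {"moves": [[0,0,0,-1],[0,0,0,-1],[0,0,0,-1],[0.032,0.001,0.02,0],[0.033,0,0.02,0],[0,0,0.04,0],[0,0,0.04,0],[0,0,0.04,0],[0,0,0.025,0],[0,0,0.01,0],[0,0,0,0],[0,0,0,0]]}}

```text
clock: 26.3
eef_pos: [0.5076, -0.078, 0.0556]
tool_rot: [-0.457, 0.89, -0.001, 0.001]
ft_force: [-0.6, 0.2, 0.3]
grip_width: 0.0298
```

```bash
python3 -c "
from h import *
go((-.0916,.0189),.053,161.7-360)
snap('wrist','w18');snap('scene','s18')
crop('s18',120,230,180,340,4.8,'s18c')
"
```

```text
t 26.30 tcp [ 0.5076 -0.078   0.0556] board [-0.0921  0.0183] yaw-b -198.47 F [-0.6  0.2  0.3] w 0.0298 q [-0.15  0.41 -0.24  0.91 -0.   -1.1 ]
turn -0.030  shift x -0.0003 y 0.0008 z 0.0026 m
```

View pics/w18.png

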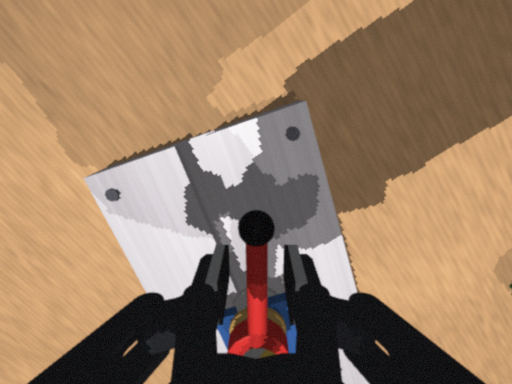

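View pics/s18c.png

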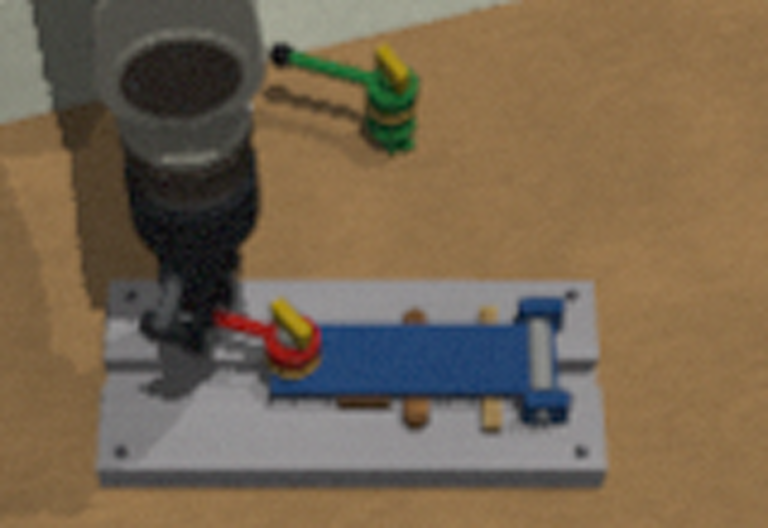

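>>> {"name": "send_rows", "arguments": {"moves": [[0,0,0.002,0],[-0.0003,0.0057,0,1],[-0.0003,0.0057,0,1],[-0.0003,0.0057,0,1],[-0.0003,0.0057,0,1],[-0.0003,0.0057,0,1],[-0.0003,0.0057,0,1],[-0.0003,0.0057,0,1],[-0.0003,0.0057,0,1],[0,0,0,0]]}}

```text
clock: 27.4
eef_pos: [0.4836, -0.0395, 0.0531]
tool_rot: [-0.075, 0.997, -0.0, 0.001]
ft_force: [0.4, 0.1, 0.4]
grip_width: 0.0297
```

```bash
cat >> h.py <<'E'
def pol(ax=(-.0375,.001)):
    o,y=st(); v=bd(o['eef_pos'])-np.array(ax); print('r %.4f phi %.1f'%(np.linalg.norm(v),np.degrees(np.arctan2(v[1],v[0]))),'Fb',(RB.T@o['ft_force'][:2]).round(1))
E
python3 -c "
from h import *
pol()
snap('wrist','w19')
"
```

```text
t 27.40 tcp [ 0.4836 -0.0395  0.0531] board [-0.0624  0.0526] yaw-b -244.23 F [0.4 0.1 0.4] w 0.0297 q [-0.08  0.37 -0.32  0.88  0.   -0.23]
r 0.0573 phi 115.8 Fb [ 0.2 -0.3]
```

View pics/w19.png

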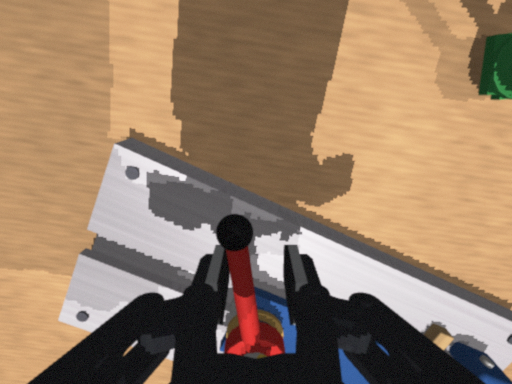

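>>> {"name": "send_rows", "arguments": {"moves": [[-0.0003,0.0057,0,1],[-0.0003,0.0057,0,1],[-0.0003,0.0057,0,1],[-0.0003,0.0057,0,1],[-0.0003,0.0057,0,1],[-0.0003,0.0057,0,1],[-0.0003,0.0057,0,1],[-0.0003,0.0057,0,1],[0,0,0,0]]}}

```text
clock: 28.35
eef_pos: [0.4945, 0.003, 0.0523]
tool_rot: [0.319, 0.948, -0.0, 0.0]
ft_force: [0.4, -0.1, -0.2]
grip_width: 0.0302
```

```bash
python3 -c "
from h import *
pol()
snap('wrist','w20')
"
```

```text
t 28.35 tcp [0.4945 0.003  0.0523] board [-0.0186  0.0547] yaw-b 70.00 F [ 0.4 -0.1 -0.2] w 0.0302 q [ 0.01  0.39 -0.3   0.89 -0.    0.66]
r 0.0570 phi 70.6 Fb [ 0.  -0.5]
```

View pics/w20.png

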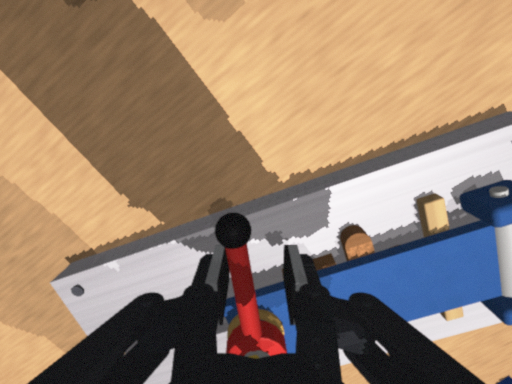

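>>> {"name": "send_rows", "arguments": {"moves": [[-0.0003,0.0057,0,1],[-0.0003,0.0057,0,1],[-0.0003,0.0057,0,1],[-0.0003,0.0057,0,1],[-0.0003,0.0057,0,1],[-0.0003,0.0057,0,1],[-0.0003,0.0057,0,1],[-0.0003,0.0057,0,1],[0,0,0,0],[0,0,0,0]]}}

```text
clock: 29.4
eef_pos: [0.5327, 0.0248, 0.0522]
tool_rot: [0.662, 0.749, -0.0, -0.0]
ft_force: [-0.6, -1.2, -0.1]
grip_width: 0.0298
```

```bash
python3 -c "
from h import *
pol()
snap('wrist','w21')
"
```

```text
t 29.40 tcp [0.5327 0.0248 0.0522] board [0.0135 0.0247] yaw-b 24.23 F [-0.6 -1.2 -0.1] w 0.0298 q [ 0.05  0.45 -0.19  0.93 -0.    1.49]
r 0.0562 phi 25.0 Fb [-1.3  0.2]
```

View pics/w21.png

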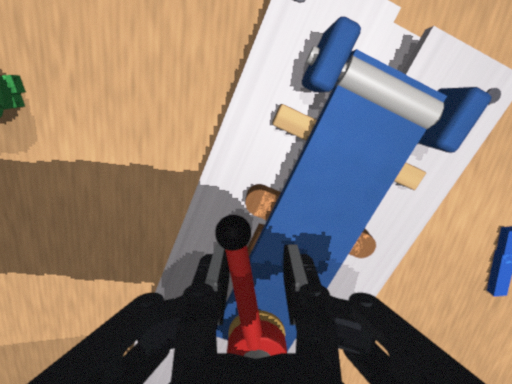

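>>> {"name": "send_rows", "arguments": {"moves": [[-0.0002,0.0057,0,1],[-0.0002,0.0057,0,1],[-0.0002,0.0057,0,1],[-0.0001,0.0029,0,0.5],[0,0,0,0],[0,0,0,0]]}}

```text
clock: 30.05
eef_pos: [0.5517, 0.0241, 0.0519]
tool_rot: [0.783, 0.622, -0.001, -0.001]
ft_force: [-2.3, -1.3, -1.9]
grip_width: 0.03
```

```bash
python3 -c "
from h import *
pol()
"
```

```text
t 30.05 tcp [0.5517 0.0241 0.0519] board [0.0184 0.0063] yaw-b 4.11 F [-2.3 -1.3 -1.9] w 0.0300 q [ 0.04  0.48 -0.13  0.95 -0.    1.84]
r 0.0562 phi 5.4 Fb [-1.9  1.8]
```

Push on gently until the stop shows as force.

>>> {"name": "send_rows", "arguments": {"moves": [[0,0.0029,0,0.5],[0,0.0029,0,0.5],[0,0,0,0],[0,0,0,0]]}}

```text
clock: 30.45
eef_pos: [0.556, 0.0228, 0.0516]
tool_rot: [0.813, 0.582, -0.002, -0.001]
ft_force: [-4.6, -1.5, -0.4]
grip_width: 0.0299
```

```bash
python3 -c "
from h import *
pol()
snap('wrist','w22')
"
```

```text
t 30.45 tcp [0.556  0.0228 0.0516] board [0.0184 0.0018] yaw-b -1.62 F [-4.6 -1.5 -0.4] w 0.0299 q [ 0.04  0.49 -0.12  0.96  0.    1.94]
r 0.0559 phi 0.8 Fb [-2.7  3.9]
```

View pics/w22.png

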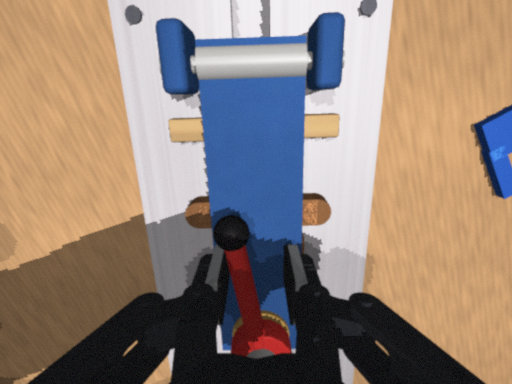

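>>> {"name": "send_rows", "arguments": {"moves": [[0,0.003,0,0.4],[0,0.003,0,0.4],[0,0,0,0]]}}

```text
clock: 30.8
eef_pos: [0.5587, 0.0216, 0.0508]
tool_rot: [0.836, 0.549, -0.004, -0.004]
ft_force: [-11.2, 1.9, 1.7]
grip_width: 0.0301
```

```bash
python3 -c "
from h import *
pol()
d=bd(pt('wrist','w22',232,232,.061))+[.0375,-.001];print(d,np.linalg.norm(d),np.degrees(np.arctan2(d[1],d[0])))
"
```

```text
t 30.80 tcp [0.5587 0.0216 0.0508] board [ 0.0181 -0.0011] yaw-b -6.19 F [-11.2   1.9   1.7] w 0.0301 q [ 0.04  0.5  -0.11  0.97  0.    2.02]
r 0.0557 phi -2.2 Fb [-1.5 11.3]
[0.0774252  0.01280166] 0.07847638870999024 9.388477229194603
```

>>> {"name": "send_rows", "arguments": {"moves": [[0,0.003,0,0],[0,0.003,0,0],[0,0,0,0],[0,0,0,0]]}}

```text
clock: 31.2
eef_pos: [0.5623, 0.0209, 0.0504]
tool_rot: [0.835, 0.55, -0.005, -0.006]
ft_force: [-13.6, 5.2, 3.1]
grip_width: 0.0295
```

```bash
python3 -c "
from h import *
pol()
"
```

```text
t 31.20 tcp [0.5623 0.0209 0.0504] board [ 0.0185 -0.0048] yaw-b -6.09 F [-13.6   5.2   3.1] w 0.0295 q [ 0.03  0.51 -0.09  0.98  0.01  2.01]
r 0.0563 phi -5.9 Fb [ 0.9 14.5]
```

>>> {"name": "send_rows", "arguments": {"moves": [[0,0.003,0,0.5],[0,0.003,0,0.5],[0,0,0,0],[0,0,0,0]]}}

```text
clock: 31.6
eef_pos: [0.5667, 0.0187, 0.0499]
tool_rot: [0.861, 0.508, -0.006, -0.006]
ft_force: [-16.3, 5.3, 2.5]
grip_width: 0.0301
```

```bash
python3 -c "
from h import *
pol()
snap('wrist','w23');snap('scene','s23')
crop('s23',120,230,180,340,4.8,'s23c')
"
```

```text
t 31.60 tcp [0.5667 0.0187 0.0499] board [ 0.0177 -0.0097] yaw-b -11.79 F [-16.3   5.3   2.5] w 0.0301 q [ 0.03  0.52 -0.08  0.99  0.01  2.11]
r 0.0562 phi -10.9 Fb [ 0.2 17.1]
```

View pics/w23.png

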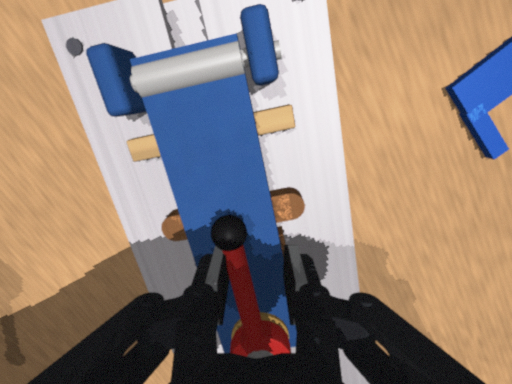

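View pics/s23c.png

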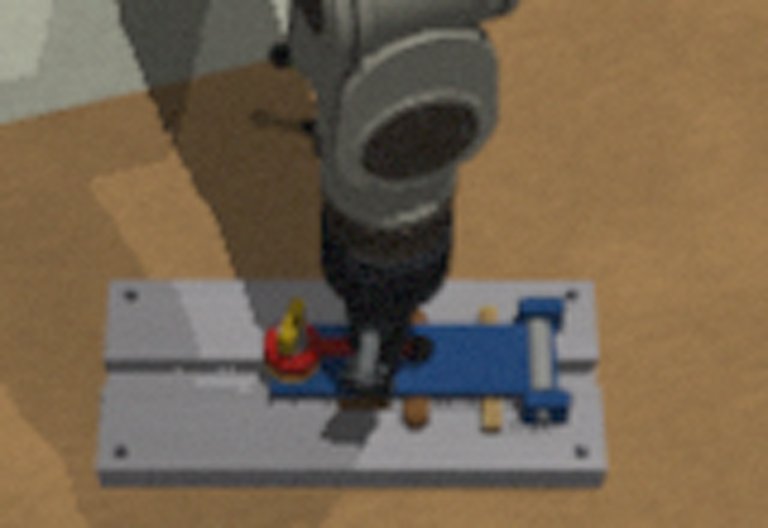

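```bash
python3 -c "
from h import *
d=bd(pt('wrist','w23',228,232,.061))+[.0375,-.001];print(d,np.linalg.norm(d),np.degrees(np.arctan2(d[1],d[0])))
P=lambda u,v:bd(pt('scene','s23',180+u/4.8-.4,120+v/4.8-.4,.096))
a=P(283,345);b=P(297,302);print(a,b,np.degrees(np.arctan2(*(a-b)[::-1])))
crop('s23',175,205,225,265,16,'s23d')
"
```

```text
[ 0.07946229 -0.00108127] 0.07946964160442849 -0.7795919237656951
[-0.03961763 -0.01578696] [-0.03152984  0.01503793] -104.70179902141642
```

View pics/s23d.png

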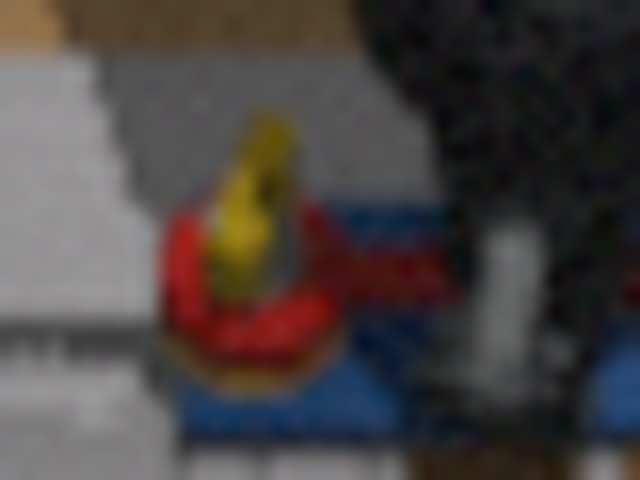

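>>> {"name": "send_rows", "arguments": {"moves": [[0,-0.006,0,0],[0,-0.007,0,0],[0,0,0,0],[0,0,0,0]]}}

```text
clock: 32.1
eef_pos: [0.5638, 0.0225, 0.0527]
tool_rot: [0.862, 0.506, 0.0, -0.0]
ft_force: [-3.2, -0.4, 0.8]
grip_width: 0.03
```

```bash
python3 -c "
from h import *
pol()
snap('wrist','w24')
"
```

```text
t 32.10 tcp [0.5638 0.0225 0.0527] board [ 0.0205 -0.0057] yaw-b -11.99 F [-3.2 -0.4  0.8] w 0.0300 q [ 0.04  0.5  -0.1   0.97  0.    2.12]
r 0.0583 phi -6.6 Fb [-1.3  2.9]
```

View pics/w24.png

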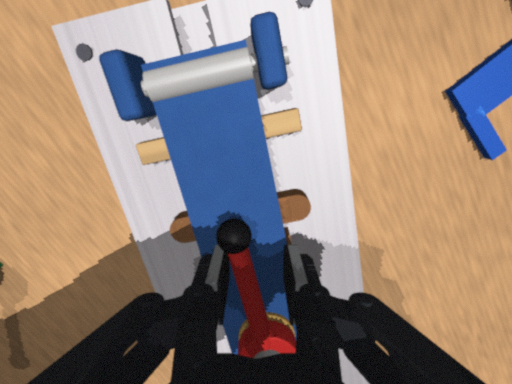

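>>> {"name": "send_rows", "arguments": {"moves": [[0,-0.007,0,0],[0,0,0,0],[0,0,-0.02,0],[0,0,-0.03,0],[0,0,-0.04,0],[0,0,-0.04,0],[-0.03,0,-0.03,0],[-0.03,0,-0.02,0],[-0.04,0,0,0],[-0.04,0,0,0],[0,0,0,0]]}}

```text
clock: 33.25
eef_pos: [0.4879, -0.1, 0.2334]
tool_rot: [0.864, 0.503, 0.0, 0.001]
ft_force: [-0.3, 0.4, -0.7]
grip_width: 0.0298
```

```bash
python3 -c "
from h import *
pol()
snap('wrist','w25')
crop('w25',60,260,160,360,4,'w25c')
"
```

```text
t 33.25 tcp [ 0.4879 -0.1     0.2334] board [-0.119   0.0306] yaw-b -12.37 F [-0.3  0.4 -0.7] w 0.0298 q [-0.2   0.23  0.    1.34 -0.    1.88]
r 0.0867 phi 160.0 Fb [0.3 0.4]
```

View pics/w25.png

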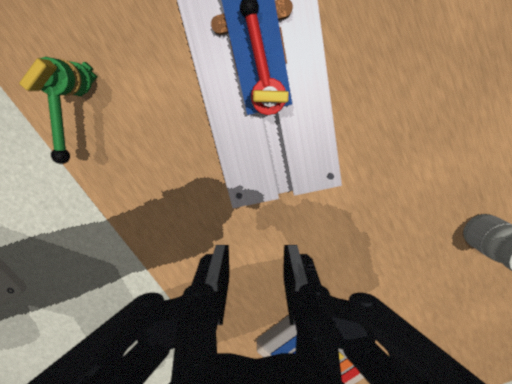

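```bash
python3 -c "
from h import *
crop('w25',0,130,200,330,6,'w25c')
"
```

```text
(no output)
```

View pics/w25c.png

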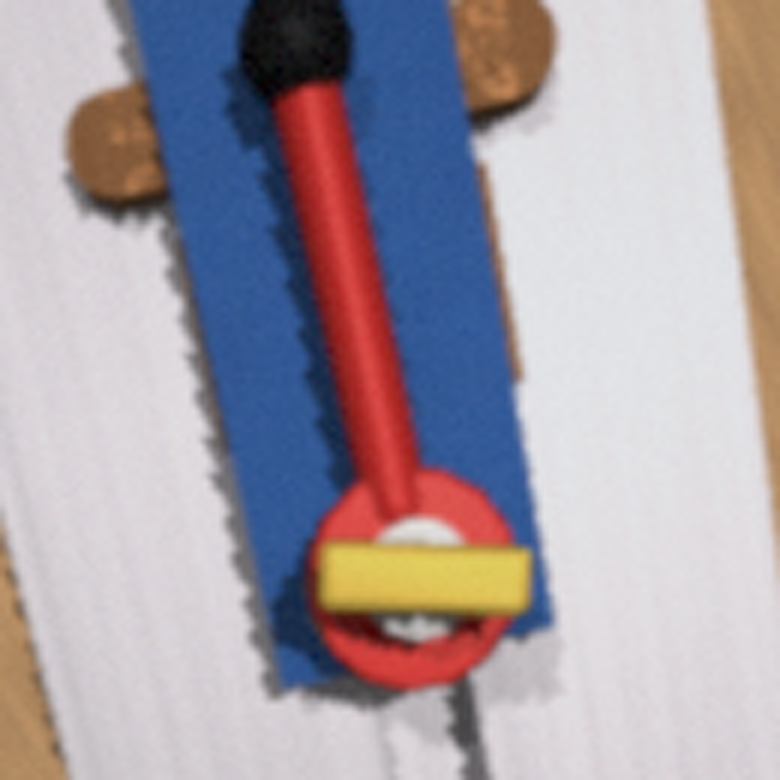

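```bash
python3 -c "
from h import *
P=lambda u,v,z:bd(pt('wrist','w25',200+u/6-.4,v/6-.4,z))
a=P(530,580,.096);b=P(319,577,.096);print(a,b,(a+b)/2,np.linalg.norm(a-b),np.degrees(np.arctan2(*(a-b)[::-1])))
d=P(299,35,.061);h=P(417,580,.066);print(d,h);v=d-(a+b)/2;print(np.linalg.norm(v),np.degrees(np.arctan2(v[1],v[0])))
z=P(150,0,.046),P(278,690,.046),P(551,628,.046);print(z)
"
```

```text
[-0.04198607 -0.01538067] [-0.03480286  0.01548066] [-3.83944661e-02  4.99930118e-05] 0.03168628179394492 -103.10273866724651
[0.04289917 0.00163424] [-0.03868274 -0.00010965]
0.08130907613224067 1.1164370577168454
(array([0.05644239, 0.02336797]), array([-0.05191714,  0.02725869]), array([-0.05194154, -0.02274126]))
```

The tab sits 13° past square because the last hard push dragged the bolt after the nut reached its stop. The nut itself computes to 2.0 rad. I'll take the tab and ease the whole bolt back towards square; in that direction the nut can't loosen.

>>> {"name": "send_rows", "arguments": {"moves": [[0,0,0,-1],[0,0,0,-1],[0,0,0,-1],[0,0,0,-1],[0,0,0,-1],[0,0,0,-1],[0,0,0,-1],[0,0,0,-1],[0,0,0,-1],[0,0,0,-1],[0,0,0,-1],[0,0,0,-1],[0,0,0,-1],[0,0,0,-1],[0,0,0,-1],[0,0,0,-0.6],[0,0,0,0]]}}

```text
clock: 35.0
eef_pos: [0.4903, -0.0956, 0.2323]
tool_rot: [0.257, 0.966, 0.0, 0.0]
ft_force: [0.8, 0.2, 0.2]
grip_width: 0.03
```

```bash
python3 -c "
from h import *
go((-.0384,0),.076,76.9)
"
```

```text
t 35.00 tcp [ 0.4903 -0.0956  0.2323] board [-0.1141  0.0297] yaw-b 77.42 F [0.8 0.2 0.2] w 0.0300 q [-0.19  0.24  0.    1.34  0.    0.33]
turn 0.090  shift x -0.0118 y 0.0804 z 0.1563 m
```

>>> {"name": "send_rows", "arguments": {"moves": [[-0.006,0.04,0,0.1],[-0.006,0.04,0,0],[0,0,0.03,0],[0,0,0.03,0],[0,0,0,0],[0,0,0,0]]}}

```text
clock: 35.6
eef_pos: [0.5398, -0.0329, 0.1723]
tool_rot: [0.262, 0.965, -0.0, -0.001]
ft_force: [0.1, -0.3, 1.4]
grip_width: 0.0298
```

```bash
python3 -c "
from h import *
go((-.0384,0),.076,76.9)
snap('wrist','w26')
"
```

```text
t 35.60 tcp [ 0.5398 -0.0329  0.1723] board [-0.0396  0.0009] yaw-b 76.75 F [ 0.1 -0.3  1.4] w 0.0298 q [-0.06  0.35  0.    1.22  0.    0.47]
turn -0.025  shift x -0.0006 y 0.0013 z 0.0963 m
```

View pics/w26.png

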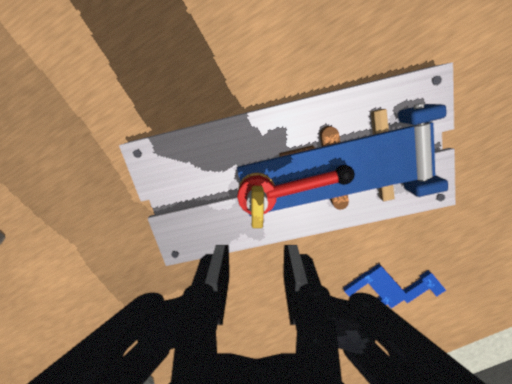

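>>> {"name": "send_rows", "arguments": {"moves": [[0,0.001,0.03,0],[0,0,0.03,0],[0,0,0.02,0],[0,0,0.014,0],[0,0,0,0]]}}

```text
clock: 36.15
eef_pos: [0.5402, -0.0328, 0.0782]
tool_rot: [0.263, 0.965, -0.0, -0.0]
ft_force: [0.8, -1.0, -0.1]
grip_width: 0.0296
```

>>> {"name": "send_rows", "arguments": {"moves": [[0,0,0,0],[0,0,0,0],[0,0,0,0],[0,0,0,0],[0,0,0,0],[0,0,0,0]], "claw": -1}}

```text
clock: 36.75
eef_pos: [0.541, -0.0335, 0.0801]
tool_rot: [0.262, 0.965, -0.001, 0.001]
ft_force: [-2.9, -2.1, 6.4]
grip_width: 0.0086
```

```bash
python3 -c "
from h import *
o,_=st();print(o['ft_torque'])
"
```

```text
t 36.75 tcp [ 0.541  -0.0335  0.0801] board [-0.0397 -0.0004] yaw-b 76.74 F [-2.9 -2.1  6.4] w 0.0086 q [-0.06  0.43 -0.14  1.   -0.    0.47]
[-0.76615994  0.73509887  0.24940515]
```

>>> {"name": "send_rows", "arguments": {"moves": [[0,0,0,-0.4],[0,0,0,-0.4],[0,0,0,-0.4],[0,0,0,-0.4],[0,0,0,0],[0,0,0,0]]}}

```text
clock: 37.35
eef_pos: [0.5412, -0.0332, 0.0811]
tool_rot: [0.185, 0.983, -0.0, 0.002]
ft_force: [-3.9, -3.0, 10.7]
grip_width: 0.0083
```

```bash
python3 -c "
from h import *
o,_=st();print(o['ft_torque'])
"
```

```text
t 37.35 tcp [ 0.5412 -0.0332  0.0811] board [-0.0394 -0.0006] yaw-b 85.87 F [-3.9 -3.  10.7] w 0.0083 q [-0.06  0.43 -0.13  1.   -0.    0.31]
[-0.59821053  1.03288003 -0.02073264]
```

>>> {"name": "send_rows", "arguments": {"moves": [[0,0,0,-0.4],[0,0,0,0],[0,0,0,0]]}}

```text
clock: 37.65
eef_pos: [0.5414, -0.0332, 0.0814]
tool_rot: [0.165, 0.986, -0.0, 0.002]
ft_force: [-5.2, -3.0, 12.8]
grip_width: 0.0084
```

>>> {"name": "send_rows", "arguments": {"moves": [[0,0,0,0],[0,0,0,0],[0,0,0,0],[0,0,-0.02,0],[0,0,-0.04,0],[0,0,-0.04,0],[0,0,-0.04,0],[0,0,-0.02,0],[0,-0.04,0,0],[0,-0.04,0,0],[0,0,0,0],[0,0,0,0]], "claw": -0.2}}

```text
clock: 38.85
eef_pos: [0.5141, -0.1089, 0.2382]
tool_rot: [0.166, 0.986, 0.0, -0.0]
ft_force: [0.9, 0.3, -0.3]
grip_width: 0.0345
```

```bash
python3 -c "
from h import *
st()
snap('wrist','w27')
crop('w27',100,250,210,410,4,'w27c')
"
```

```text
t 38.85 tcp [ 0.5141 -0.1089  0.2382] board [-0.1197  0.003 ] yaw-b 88.09 F [ 0.9  0.3 -0.3] w 0.0345 q [-0.21  0.29  0.09  1.37  0.    0.12]
```

View pics/w27.png

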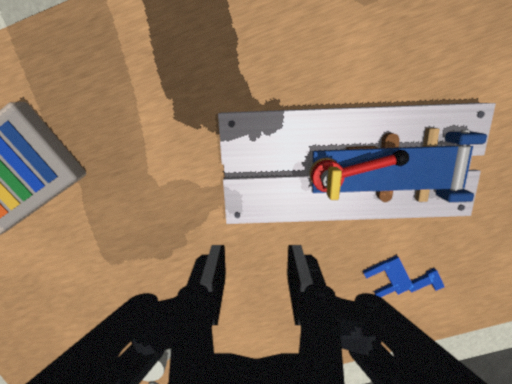

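```bash
python3 -c "
from h import *
crop('w27',130,220,300,420,6.5,'w27c')
"
```

```text
(no output)
```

View pics/w27c.png

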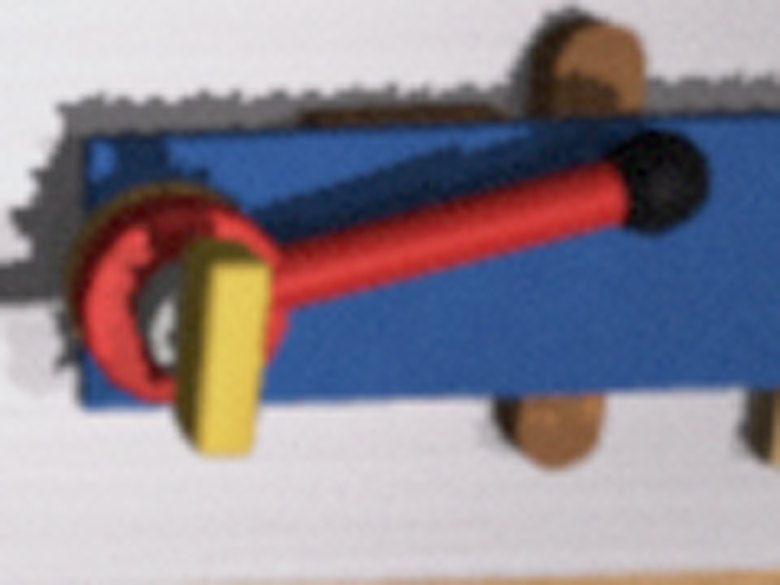

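```bash
python3 -c "
from h import *
P=lambda u,v,z:bd(pt('wrist','w27',300+u/6.5-.4,130+v/6.5-.4,z))
b=P(241,262,.096);a=P(225,454,.096);print(a,b,(a+b)/2,np.linalg.norm(a-b),np.degrees(np.arctan2(*(a-b)[::-1])))
d=P(660,182,.061);v=d-(a+b)/2;print(d,np.linalg.norm(v),np.degrees(np.arctan2(v[1],v[0])))
print('notch edges',P(85,405,.046),P(85,140,.046))
for u,v in((660,182),(450,230),(700,300),(235,360)): print(pt('wrist','w27',300+u/6.5-.4,130+v/6.5-.4)[2])
"
```

```text
[-0.03890442 -0.01470481] [-0.03816889  0.01643534] [-0.03853665  0.00086526] 0.031148838136919987 -91.35308303126826
[0.04162155 0.01914975] 0.08221714992348793 12.849596882481826
notch edges [-0.05163208 -0.02236654] [-0.05314253  0.02674011]
0.07158287502080513
0.0682634629408454
0.045885040786514564
0.0987239391863558
```

```bash
python3 -c "
from h import *
P=lambda u,v,z:bd(pt('wrist','w27',300+u/6.5-.4,130+v/6.5-.4,z))
print('arms',P(590,70,.038),P(553,430,.038))
snap('scene','sF');st();print(order.job_done())
"
```

```text
arms [0.03790574 0.03482369] [ 0.03886521 -0.03295461]
t 38.95 tcp [ 0.5145 -0.1077  0.238 ] board [-0.1185  0.003 ] yaw-b 88.24 F [0.2 0.7 0.3] w 0.0340 q [-0.21  0.29  0.09  1.37  0.    0.12]
the job is handed in; nothing more can be done
None
```

View pics/sF.png

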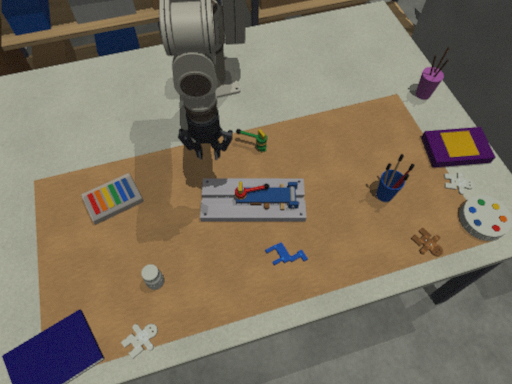

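The figure is clamped and the job is handed in at 39 s. I slid the figure to the stop bar, centred it and tipped the strap down. I then slid the T-bolt into the notch, turned it across the slot and swung the lever nut tight.

Last checks, from the wrist camera:
- **Bolt head:** at −91.4° to the slot, so about 1° past square.
- **Lever nut:** computes to about 2.02 rad, which is its stop.
- **Bolt position:** measured at board x about −38.5 mm against −37 mm for home. The strap tip read 1 to 2 mm low in the same picture, so I take this as camera bias, not a gap.
- **Figure:** the head touched the bar with about 11 N when I seated it. In the last picture its arm ends measure at x about 38 mm against 41 mm. My reading of the arm ends is rough, so I don't read this as the figure having moved back.
- **Bystanders:** the other things look where they were, and the gripper is clear.

Not everything went cleanly:
- **Overshoot:** my last lever push dragged the bolt about 13° past square after the nut had reached its stop. I took the tab and turned bolt and nut back together, which left the nut tight.
- **Order:** part of the turn to square (about 57°) was done by the tab and the rest by the lever, because the last joint neared its limit.

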